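Load the UV disinfection bench and arm the lamp

ROBOT

A 6-joint arm with a two-finger parallel gripper is mounted at the origin on the work surface. World frame = base frame: x ahead of the robot, y to its left, z up, the work surface at z = 0. Lengths are in m, angles in degrees, forces in N, time in s.
With the tool pointing down it reaches from about 0.4 to 0.925 m from the base axis. Payload 3.4 kg.
Tool frame: the origin (TCP) lies midway between the tips of the shut fingers; the grasp point (between the pads) lies 19 mm behind it; x points along the fingers, z is the direction in which the jaws open and shut, and the axes are right-handed (so a half turn about x gives the same grasp; the last joint's range is limited). The gripper opens to 85 mm and grips with 20 to 120 N. Pads are 22 mm wide; open, the fingers measure 114 mm over their backs; the gripper's body (76 mm by 85 mm) begins 54 mm behind the grasp point. The pads swing forward as they close: fully open they stand 13 mm farther back than shut.
Start: joints at [-73.539, 17.578, 86.31, -0, 76.112, -4.211], TCP at [0.203, -0.538, 0.231] pointing down, gripper open.
Joint ranges: [-179.03, 179.03], [-60, 130.46], [8.19, 133.38], [-81.62, 261.62], [5.75, 156.47], [-153.77, 153.77]. Speed limits (degrees/s): [147.25, 147.25, 180, 180, 180, 180].

INTERFACE

Orientations are given as [roll, pitch, yaw] about the fixed x, y, z axes, in that order (R = Rz(yaw) Ry(pitch) Rx(roll)).
In Python, from rig import read_state, camera, camera_params, hand_in, boxes_of, cut_out, mark_of gives the robot as it stands.
- The arm moves only by the tool drive_tool, never from a script. Its argument "motion" is one flat list of numbers, 6 for each row, row after row: the shift along the world's x, y, z in units of 25 mm (1.0 is 25 mm), then the turn, a rotation vector about the world's x, y, z in units of 8 degrees (1.0 is 8 degrees). A call has exactly 8 rows; each row is the pose to reach, as a shift and turn from the pose measured when the call began; what a row does not reach only later rows make up. A row lasts 1/10 s, in which the tool goes at most 50 mm and 8.59 degrees, less where a joint would pass 70% of its speed; a pose out of reach is approached as far as the arm can. A call with a gripper value outside its range is refused whole. "jaw" is the gripper command: -1 is shut, 1 is fully open, values between are in proportion, set as the call begins (left out, the last holds). The fingers move at their own pace and stop on an object; the grip force is fixed at half the most. Time passes only in rows, so rows that repeat a pose let the fingers close, or fill a call up. It gives the time, the measured TCP pose, the force and the opening at its end, in the units of the state.
- read_state(): the state, without advancing time (a new reading comes with each control period).
- camera(name): name is "scene" or "top"; returns the picture (400x640x3 uint8, red, green, blue); there is no depth.
- camera_params(name): a dict with "fx", "fy", "cx", "cy" (pixels), "extrinsics" (4x4, takes a point from camera to world coordinates). Camera axes: x right, y down, z forward; pixel columns grow to the right and rows downward; lengths in m; the calibration is good to about 2 mm. A picture is of the moment at which its call begins. camera_params takes no time and is no camera call.
- hand_in(): hands the job in, once; it reports no verdict.
Trained networks look in the newest picture that a camera, given by its name, has taken for a name from the list of things; names that differ only in an ending like _2 or _b are one class to them, and where a whole thing is asked for, a point or a joint stands for the part that bears it (a point fixed in the world has none). Each returns a list of dicts, best first, with "confidence" (0 to 1); they miss things now and then, are a little off and sometimes report something else, mostly with a low value. They report only what shows in the picture. A call takes as long as a camera call. They do not tell look-alikes from the thing itself.
- boxes_of(thing, camera): "location" ([column, row] in pixels, amid what is visible of it).
- cut_out(thing, camera): "mask" (400x640 bool, what is visible of it) and "location" ([column, row] in pixels, amid what is visible of it).
- mark_of(thing, camera): "location" ([column, row] in pixels: a listed point, or the origin of a listed thing).
The state is a dict: "time_s": time; "joint_positions": joint angles; "joint_velocities": joint speeds; "joint_torque": joint torques, N m; "eef_pos": TCP position; "tool_rot": TCP orientation; "contact_force": force on the tool from outside, world axes, zero at the start; "torque": the same for the moment, N m; "finger_gap": finger opening in m.
Only numpy, scipy, OpenCV 4.12 (cv2) and the standard library are available. Lean on these libraries where they do the work, as an engineer would, in place of code of your own. Each camera call takes 0.05 s, during which the arm holds its last target.

TASK

Get the UV disinfection bench ready: hang every pair of ear defenders by its headband over the bar of the drying rack, a cup on each side, and lean every aluminium plate end-up in the plate rest, its short edge inside the lip and its upper part back against the bar. Once everything is loaded, raise the guard hood on the lamp box, flip the toggle fully over to its other side (on), and shut the hood again. Leave the other things on the bench where they are.

Things in the scene. Friction and masses are not known exactly. Their poses are not given: they have to be found in the camera images.
- rack: steel drying rack fixed to the bench: one level round bar, 14 mm thick and 240 mm long between two posts 10 mm wide (post tops at 155 mm), along the rack's y axis, its top 150 mm above the bench. Origin on the bench under the middle of the bar; x square to the bar, roughly away from the robot. Up to three ear defenders fit side by side, 75 mm apart
- rest: dark steel plate rest, fixed: base 130 (x) x 236 (y) x 6 mm high, lip along its near side (inner face at x = -50 mm, top 16 mm up), level back bar 14 mm thick along y, axis at x = 29 mm, 92 mm up, end cheeks 76 mm high, 224 mm apart. Origin under the base's middle; x away from the robot. A plate with its short edge just inside the lip leans at 55 to 60 degrees; two fit side by side
- switch_box: white lamp control box fixed to the bench, 200 (x) x 170 (y) x 60 mm high, with the guarded toggle in the middle of its top. Origin at the centre of the underside; x away from the robot
- guard (a joint): angle of the grey hood, 85 (x) x 56 (y) x 46 mm high, that covers the toggle: 0 shut, about 1.57 upright, 1.9 fully back. It hinges along the box's y axis on its far side, its near end rising; the hinge is stiff, so the hood stays where it is left (about 2 N at the grip)
- guard_hinge (a point): middle of the hood's hinge axis, 64 mm above the bench and 45 mm beyond the middle of the box
- guard_grip (a point): centre of the hood's grip: a steel cross pin 14 mm thick and 30 mm long, parallel to the hinge, 25 mm out from the hood's near face; when shut it lies 108 mm nearer than the hinge axis and 38 mm above it. Pinched on its two ends it turns freely between the fingers
- toggle (a joint): angle of the toggle lever: 0 leans 0.5 rad to the box's +y side (off), 1.0 leans 0.5 rad to its -y side (on); it stays where it is left (about 1.5 N at the tip)
- toggle_tip (a point): tip of the toggle: a steel lever 10 mm thick and 34 mm long, pivoting 62 mm above the bench at the middle of the box
- muffs1: loose ear defenders (None if absent): steel arch, two cups, crown pad on top; 146 x 56 x 128 mm tall, 0.2 kg, standing. Origin midway between the cups, at the underside; x from cup to cup. Grip the crown pad, 50 (x) x 24 (y) x 16 mm, 112 to 128 mm above the underside, across its 24 mm. V-shaped underside. Cups 64 mm tall, 56 mm along y, 76 mm free between their ear pads for a bar
- muffs1_crown (a point): middle of the underside of the crown pad of muffs1, 112 mm above its origin: comes to the top of the bar when hung
- muffs2: more ear defenders, the same as muffs1 (may be absent)
- muffs2_crown (a point): middle of the underside of the crown pad of muffs2, 112 mm above its origin: comes to the top of the bar when hung
- muffs3: more ear defenders, the same as muffs1 (may be absent)
- muffs3_crown (a point): middle of the underside of the crown pad of muffs3, 112 mm above its origin: comes to the top of the bar when hung
- plate1: loose flat aluminium plate with three dark round spots on its upper face, may be absent (None): 150 (x) x 50 (y) x 12 mm (z), 0.24 kg, lying flat on the bench. Origin at the centre of its underside; x along its length, z its thickness
- plate1_mid (a point): middle of plate1
- plate2: second plate, the same as plate1 (may be absent)
- plate2_mid (a point): middle of plate2
- bottle: small brown bottle, 48 mm across, 100 mm tall; a bystander to leave alone; origin at its underside
- dish: clear dish, 60 mm across, 14 mm tall; a bystander to leave alone; origin at its underside
- tub: blue open tub, 90 x 120 x 45 mm; a bystander to leave alone; origin at its underside
- jar: white jar, 52 mm across, 70 mm tall; a bystander to leave alone; origin at its underside
- spatula: spatula lying on the bench; a bystander to leave alone
Things that resemble listed ones, but are neither listed nor needed, are in the scene too. Leave any brown look-alike of the plate2 alone. Leave any yellow look-alike of the muffs1 alone.

How it is judged (in metres and radians):
On the way, in this order (a step that is already met when the one before it is completed fails the run):
1. all ear defenders hang over the bar and all plates lean in the rest (x of muffs1_crown in the frame of rack between -0.03 and 0.03 m and y of muffs1_crown in the frame of rack between -0.1 and 0.1 m and z of muffs1_crown in the frame of rack between 0.14 and 0.168 m and angle between each of muffs1, muffs2, muffs3's own z axis and vertical below 0.4 rad and angle between the x axis of each of muffs1, muffs2, muffs3 and the x axis of rack, either way round below 0.6 rad and linear speed of each of muffs1, muffs2, muffs3, plate1, plate2 below 0.05 m/s and x of muffs2_crown in the frame of rack between -0.03 and 0.03 m and y of muffs2_crown in the frame of rack between -0.1 and 0.1 m and z of muffs2_crown in the frame of rack between 0.14 and 0.168 m and x of muffs3_crown in the frame of rack between -0.03 and 0.03 m and y of muffs3_crown in the frame of rack between -0.1 and 0.1 m and z of muffs3_crown in the frame of rack between 0.14 and 0.168 m and x of plate1_mid in the frame of rest between -0.04 and 0.035 m and y of plate1_mid in the frame of rest between -0.1 and 0.1 m and z of plate1_mid in the frame of rest between 0.05 and 0.09 m and angle between the z axis of plate1 and the z axis of rest, either way round between 0.65 and 1.35 rad and angle between the y axis of each of plate1, plate2 and the y axis of rest, either way round below 0.4 rad and x of plate2_mid in the frame of rest between -0.04 and 0.035 m and y of plate2_mid in the frame of rest between -0.1 and 0.1 m and z of plate2_mid in the frame of rest between 0.05 and 0.09 m and angle between the z axis of plate2 and the z axis of rest, either way round between 0.65 and 1.35 rad), for 0.2 s.
2. the guard hood is raised (value of joint guard above 1 rad), for 0.2 s.
3. the toggle is flipped on with the hood up (value of joint each of toggle, guard above 0.8 rad), for 0.2 s.
4. the hood is shut over the toggle (value of joint guard below 0.12 rad and value of joint toggle above 0.8 rad), for 0.2 s.
At the end, for the whole second after the job is handed in: Ear defenders: crown on the bar (30 mm across it, 100 mm along it), tilt under 0.4 rad, within 0.6 rad of square to the bar. Plates end-up in the rest: middle 50 to 90 mm high, 0.65 to 1.35 rad from level, within 0.4 rad of square. All at rest. Toggle above 0.8 rad, hood below 0.12 rad (all of step 1 and all of step 4); the robot touches nothing.
It fails at once if a bystander (bottle, dish, tub, jar or spatula) is moved more than 50 mm (distance of any of bottle, dish, tub, jar, spatula from where it was at the start of the episode above 0.05 m).
Of muffs1, muffs2, muffs3 only 2 to 3 are there at a start; the rules pass over those that are not, and their reading is None.
Of plate1, plate2 only 1 to 2 are there at a start; the rules pass over those that are not, and their reading is None.
At some moment in a run one of muffs1, muffs2, muffs3, plate1, plate2 may be knocked a few centimetres aside while the robot is not near it.
It also fails if it takes over 210 s, if anything falls off the work surface, if the arm or the gripper's body presses on something with over 40 N, if the wrist force passes 120 N, or if a joint passes its speed limit or range.

## Working session

There is one attempt and no reset: what is moved stays moved. The work goes in short steps, Python scripts to look and compute and a tool call to move; the robot and the scene stay as the last step left them, time stands still between calls to the robot, and variables do not carry over. Pictures are saved under pics/ and viewed, and the job is handed in when it is done.

Besides the shell and the picture viewer there is one more tool, called after "Emit:" as name(argument=value, ...) on one line, values as JSON. drive_tool: Moves the arm, as the interface text tells. Its arguments: {"type":"object","properties":{"motion":{"type":"array","items":{"type":"number"}},"jaw":{"type":"number"}},"required":["motion"]}

```bash
ls; mkdir -p pics; python3 - <<'E'
from rig import *
import cv2, numpy as np
print(read_state())
for n in ("scene","top"):
    im=camera(n); cv2.imwrite(f"pics/{n}0.png",im[:,:,::-1])
    p=camera_params(n); print(n,p)
E
```

```text
pics
{'time_s': 0.0, 'joint_positions': array([-7.35395977e+01,  1.76232740e+01,  8.63844345e+01, -1.72736364e-03,
        7.61124498e+01, -4.21068292e+00]), 'joint_velocities': array([-0.07394601,  0.06613171,  0.0470087 , -0.02894172, -0.02792472,
        0.04954916]), 'joint_torque': array([ 1.25548144e-05, -4.57550919e+01, -2.51917183e+01,  8.09415860e-05,
        1.33850935e-02, -5.21722356e-06]), 'eef_pos': array([ 0.20274559, -0.53730605,  0.23036734]), 'tool_rot': array([176.58844069,  89.87982991, 107.25994228]), 'contact_force': array([ 0.00470125, -0.20954931,  0.53470644]), 'torque': array([ 0.03498267,  0.0109103 , -0.01491642]), 'finger_gap': 0.08512686825179917}
scene {'fx': 380.82504270358226, 'fy': 380.82504270358226, 'cx': 314.00137253252655, 'cy': 200.65837080258777, 'extrinsics': array([[-0.10675582,  0.86017929, -0.49869308,  1.04755258],
       [ 0.99423588,  0.08735321, -0.06216458,  0.12879327],
       [-0.00991024, -0.50245499, -0.86454657,  1.12099124],
       [ 0.        ,  0.        ,  0.        ,  1.        ]])}
top {'fx': 413.45231847213466, 'fy': 413.45231847213466, 'cx': 322.9667174836131, 'cy': 204.991802829989, 'extrinsics': array([[ 0.00400162, -0.99837076,  0.05691938,  0.38571189],
       [-0.99998728, -0.00382036,  0.00329304,  0.05973917],
       [-0.00307023, -0.05693184, -0.99837335,  1.54099718],
       [ 0.        ,  0.        ,  0.        ,  1.        ]])}
```

View pics/scene0.png

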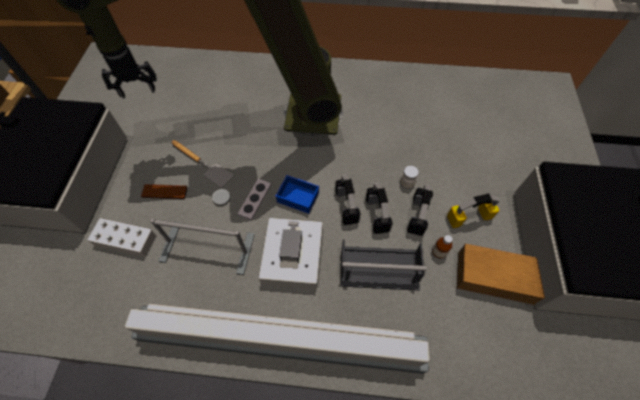

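View pics/top0.png

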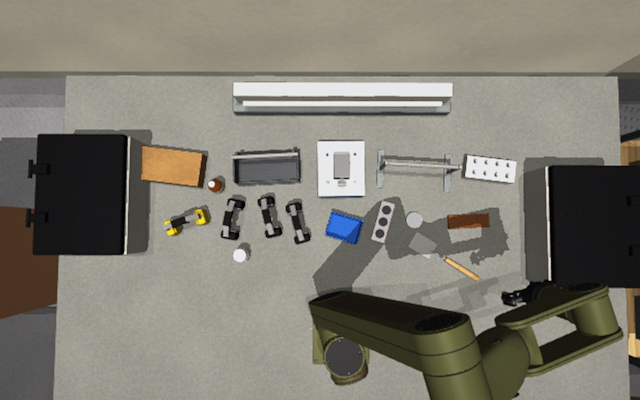

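Top view: three black muffs (230,217), (268,214), (298,221); one grey plate with spots (383,222); rest (267,168), box (341,168), rack (415,165). Yellow muffs and the brown plate are look-alikes. Now measuring.

```bash
cat > h.py <<'E'
from rig import *
import numpy as np, cv2
P={n:camera_params(n) for n in("scene","top")}
def ray(n,uv):
    p=P[n];E=p["extrinsics"]
    d=np.array([(uv[0]-p["cx"])/p["fx"],(uv[1]-p["cy"])/p["fy"],1.])
    return E[:3,3],E[:3,:3]@d
def onz(n,uv,z):
    o,d=ray(n,uv); return o+d*(z-o[2])/d[2]
def proj(n,X):
    p=P[n];E=p["extrinsics"]; c=E[:3,:3].T@(np.asarray(X)-E[:3,3])
    return np.array([p["cx"]+p["fx"]*c[0]/c[2],p["cy"]+p["fy"]*c[1]/c[2]])
def tri(a,b):
    A=[];B=[]
    for n,uv in(("scene",a),("top",b)):
        o,d=ray(n,uv);d=d/np.linalg.norm(d);M=np.eye(3)-np.outer(d,d);A.append(M);B.append(M@o)
    return np.linalg.lstsq(np.vstack(A),np.hstack(B),rcond=None)[0]
def fr(v): return np.round(v,3)
def snap(name):
    for n in("scene","top"):
        cv2.imwrite(f"pics/{n}_{name}.png",camera(n)[:,:,::-1])
E
python3 - <<'E'
from h import *
camera("scene");camera("top")
Z={"muffs1":0,"muffs1_crown":.112,"plate1":0,"plate1_mid":.006,"rack":0,"rest":0,"switch_box":0,"guard_grip":.102,"guard_hinge":.064,"toggle_tip":.09,"bottle":0,"dish":0,"tub":0,"jar":0,"spatula":0}
for t,z in Z.items():
    for n in("scene","top"):
        for r in mark_of(t,n)[:5]:
            if r["confidence"]>.2: print(t,n,round(r["confidence"],2),np.round(r["location"],1),fr(onz(n,r["location"],z)))
E
```

```text
muffs1 scene 0.93 [416.2 213.2] [0.415 0.392 0.   ]
muffs1 scene 0.74 [379.4 211.9] [0.422 0.27  0.   ]
muffs1 scene 0.74 [469.4 219.3] [0.42  0.565 0.   ]
muffs1 scene 0.64 [257.1 198. ] [ 0.41  -0.147  0.   ]
muffs1 scene 0.58 [349.8 206.5] [0.411 0.171 0.   ]
muffs1 top 0.94 [300.4 226.7] [0.392 0.149 0.   ]
muffs1 top 0.92 [232.8 217.9] [0.424 0.401 0.   ]
muffs1 top 0.91 [269.7 217.7] [0.425 0.263 0.   ]
muffs1_crown scene 0.91 [482.  195.7] [0.396 0.568 0.112]
muffs1_crown scene 0.81 [425.3 199.4] [0.427 0.395 0.112]
muffs1_crown top 0.77 [228.3 218.2] [0.42  0.392 0.112]
muffs1_crown top 0.61 [181.  220.7] [0.411 0.555 0.112]
plate1 scene 0.92 [165.8 190.7] [ 0.413 -0.468  0.   ]
plate1 scene 0.8 [255.2 197.3] [ 0.408 -0.154  0.   ]
plate1 top 0.77 [463.8 222.6] [ 0.41  -0.459  0.   ]
plate1 top 0.65 [379.  222.6] [ 0.409 -0.144  0.   ]
plate1_mid top 0.45 [235.1 217.9] [0.424 0.391 0.006]
rack top 0.72 [409.5 168.1] [ 0.613 -0.259  0.   ]
rest scene 0.85 [378.3 267.3] [0.617 0.271 0.   ]
rest top 0.56 [268.5 167.1] [0.615 0.27  0.   ]
switch_box scene 0.88 [286.9 254.1] [ 0.6
[... 540 characters left out ...]
.  264.9] [0.645 0.253 0.09 ]
toggle_tip top 0.66 [382.7 223.7] [ 0.404 -0.145  0.09 ]
toggle_tip top 0.54 [234.3 220.1] [0.414 0.376 0.09 ]
bottle scene 0.74 [441.8 251.8] [0.545 0.468 0.   ]
bottle top 0.54 [220.5 184.6] [0.549 0.449 0.   ]
dish scene 0.6 [224.1 195.4] [ 0.411 -0.262  0.   ]
dish top 0.45 [412.6 219. ] [ 0.423 -0.269  0.   ]
tub scene 0.61 [300.2 197.9] [0.395 0.    0.   ]
tub top 0.69 [346.9 227.8] [ 0.389 -0.025  0.   ]
tub top 0.35 [383.2 218.5] [ 0.424 -0.16   0.   ]
jar scene 0.66 [403.8 179.9] [0.285 0.352 0.   ]
jar top 0.72 [241.6 253.1] [0.294 0.366 0.   ]
spatula scene 0.86 [198.5 161.3] [ 0.279 -0.387  0.   ]
spatula top 0.85 [445.  258.5] [ 0.277 -0.388  0.   ]
```

```bash
python3 - <<'E'
import cv2
t=cv2.imread("pics/top0.png");s=cv2.imread("pics/scene0.png")
cv2.imwrite("pics/t_a.png",cv2.resize(t[130:260,150:320],None,fx=4.6,fy=4.6,interpolation=cv2.INTER_CUBIC))
cv2.imwrite("pics/t_b.png",cv2.resize(t[130:260,310:480],None,fx=4.6,fy=4.6,interpolation=cv2.INTER_CUBIC))
cv2.imwrite("pics/s_a.png",cv2.resize(s[160:300,325:505],None,fx=4.2,fy=4.2,interpolation=cv2.INTER_CUBIC))
cv2.imwrite("pics/s_b.png",cv2.resize(s[160:300,145:335],None,fx=4.2,fy=4.2,interpolation=cv2.INTER_CUBIC))
E
```

```text
(no output)
```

View pics/t_a.png

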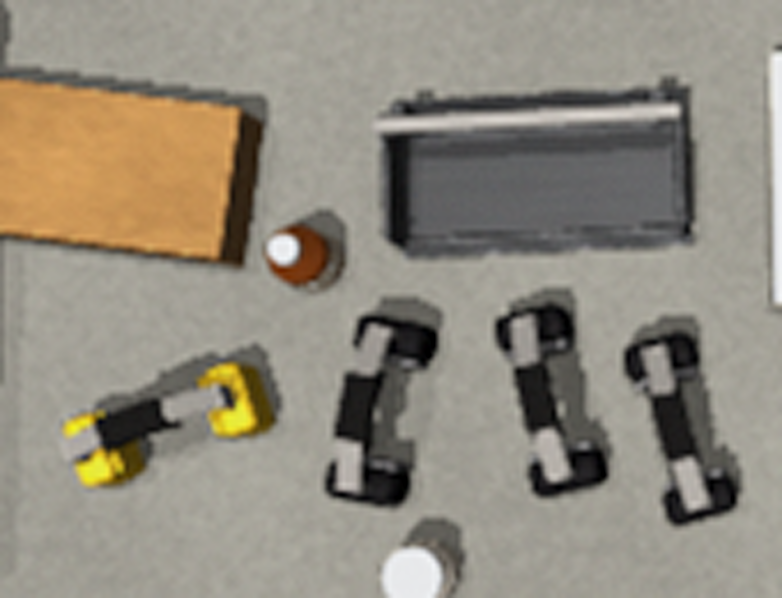

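View pics/t_b.png

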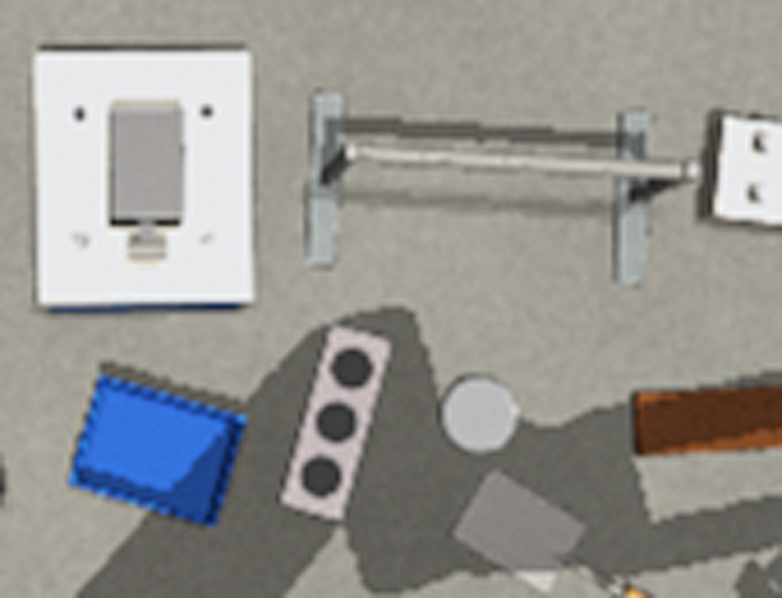

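View pics/s_a.png

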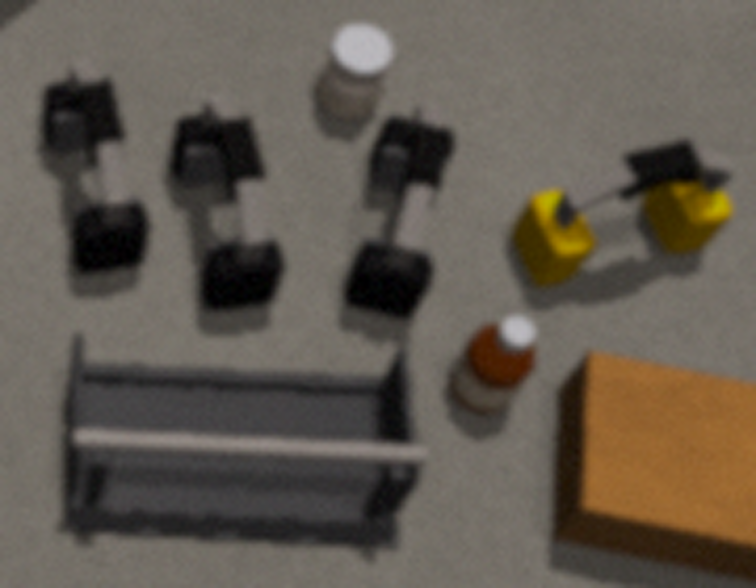

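View pics/s_b.png

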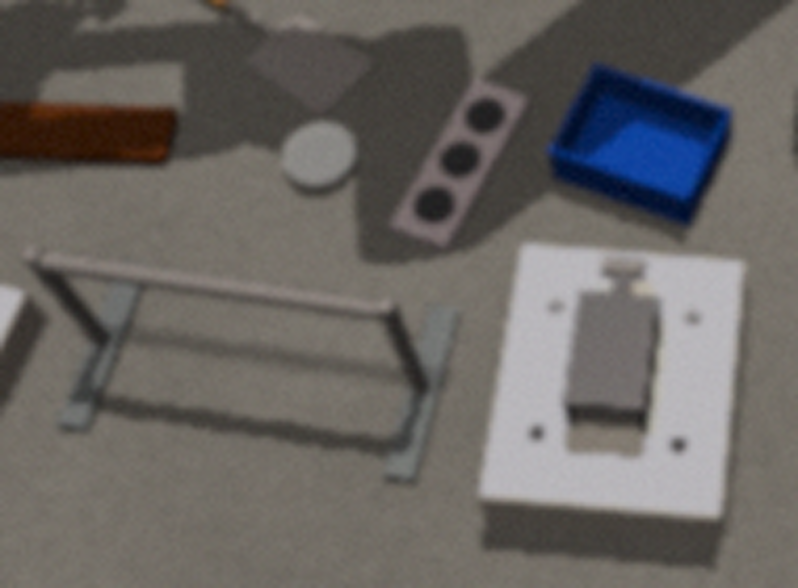

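```bash
cat >m.py <<'E'
from h import *
def A(u,z): return onz("top",(150+(u[0]+.5)/4.6-.5,130+(u[1]+.5)/4.6-.5),z)
def B(u,z): return onz("top",(310+(u[0]+.5)/4.6-.5,130+(u[1]+.5)/4.6-.5),z)
def SA(u,z): return onz("scene",(325+(u[0]+.5)/4.2-.5,160+(u[1]+.5)/4.2-.5),z)
def SB(u,z): return onz("scene",(145+(u[0]+.5)/4.2-.5,160+(u[1]+.5)/4.2-.5),z)
def ang(a,b): d=b-a; return round(np.degrees(np.arctan2(d[1],d[0])),1)
E
python3 - <<'E'
from m import *
for nm,c,e1,e2 in(("mA",(357,405),(348,470),(375,345)),("mB",(535,398),(552,460),(524,338)),("mC",(674,424),(690,490),(655,365))):
    print(nm,fr(A(c,.128)),"arch mid",fr((A(e1,.11)+A(e2,.11))/2),"yaw",ang(A(e1,.11),A(e2,.11)))
a,b=B((350,150),.143),B((692,170),.143);print("rack top",fr(a),fr(b),fr((a+b)/2),ang(b,a),np.linalg.norm(a-b))
a,b=SB((385,307),.143),SB((40,256),.143);print("rack scene",fr(a),fr(b),fr((a+b)/2),ang(b,a),np.linalg.norm(a-b))
c=[B(u,.06) for u in((37,50),(250,50),(254,302),(38,304))];print("box",fr(np.mean(c,0)),ang(c[3],c[0]),ang(c[2],c[1]),ang(c[1],c[0]))
c=[SB(u,.06) for u in((523,243),(745,262),(720,520),(482,497))];print("box sc",fr(np.mean(c,0)),ang(c[0],c[3]),ang(c[1],c[2]),ang(c[0],c[1]))
print("grip",fr(B((147,243),.106)),fr(SB((624,266),.106)))
a,b=A((380,123),.099),A((685,108),.099);print("restbar",fr(a),fr(b),fr((a+b)/2),ang(b,a))
a,b=SA((75,437),.099),SA((425,452),.099);print("restbar sc",fr(a),fr(b),fr((a+b)/2),ang(a,b))
a,b=A((405,250),.016),A((690,240),.016);print("lip outer",fr(a),fr(b),fr((a+b)/2),ang(b,a))
c=[B(u,.012) for u in((337,325),(390,342),(338,520),(283,500))];print("plate",fr(np.mean(c,0)),ang(c[3],c[0]),ang(c[2],c[1]))
c=[SB(u,.012) for u in((478,80),(527,97),(443,246),(390,224))];print("plate sc",fr(np.mean(c,0)),ang(c[0],c[3]),ang(c[1],c[2]))
E
```

```text
mA [0.422 0.392 0.128] arch mid [0.42  0.392 0.11 ] yaw -11.3
mB [0.427 0.259 0.128] arch mid [0.427 0.26  0.11 ] yaw 13.6
mC [0.408 0.156 0.128] arch mid [0.406 0.158 0.11 ] yaw 16.1
rack top [ 0.612 -0.149  0.143] [ 0.598 -0.401  0.143] [ 0.605 -0.275  0.143] 86.8 0.25308302039993563
rack scene [ 0.61  -0.15   0.143] [ 0.597 -0.395  0.143] [ 0.603 -0.272  0.143] 86.8 0.2457090663301844
box [ 0.604 -0.     0.06 ] 0.5 0.8 90.2
box sc [0.609 0.004 0.06 ] 1.3 0.6 90.4
grip [ 0.547 -0.     0.106] [0.545 0.002 0.106]
restbar [0.638 0.385 0.099] [0.651 0.151 0.099] [0.644 0.268 0.099] 93.0
restbar sc [0.655 0.157 0.099] [0.641 0.391 0.099] [0.648 0.274 0.099] 93.3
lip outer [0.55  0.381 0.016] [0.558 0.152 0.016] [0.554 0.267 0.016] 92.2
plate [ 0.414 -0.157  0.012] -17.3 -16.5
plate sc [ 0.417 -0.154  0.012] -17.6 -16.5
```

```bash
cat >>h.py <<'E'
from scipy.spatial.transform import Rotation as Ro
def Rt(yaw,tilt=0,tiltaxis=None):
    """tool down, jaw axis z at world yaw (deg); then tilt deg about jaw axis so that tool points forward for positive"""
    z=np.array([np.cos(np.radians(yaw)),np.sin(np.radians(yaw)),0]);x=np.array([0,0,-1.]);y=np.cross(z,x)
    R=Ro.from_matrix(np.c_[x,y,z])
    # rotate about jaw axis: tool x tends toward direction horizontal
    f=np.cross(z,[0,0,1.]) # horizontal perpendicular
    s=1 if f[0]>0 else -1
    # rotating -z toward +s*f
    ax=np.cross(x,s*f)
    return Ro.from_rotvec(np.radians(tilt)*ax)*R
def st():
    s=read_state();return s,np.array(s["eef_pos"]),Ro.from_euler("xyz",s["tool_rot"],degrees=True)
def delta(pos,R,p0=None,R0=None):
    s,p,r=st()
    if p0 is not None:p=p0
    if R0 is not None:r=R0
    return np.round((np.asarray(pos)-p)/.025,2),np.round(np.degrees((R*r.inv()).as_rotvec())/8,2)
def info():
    s,p,r=st();M=r.as_matrix()
    print("t",round(s["time_s"],2),"p",fr(p),"xax",fr(M[:,0]),"zax",fr(M[:,2]),"jawyaw",round(np.degrees(np.arctan2(M[1,2],M[0,2])),1),"j",np.round(s["joint_positions"],1),"F",np.round(s["contact_force"],1),"gap",fr(s["finger_gap"]))
E
python3 - <<'E'
from h import *
info()
for y in (78.7,-101.3): print(y,delta([.422,.392,.2],Rt(y)))
for y in (73,-107): print("plate",y,delta([.415,-.155,.12],Rt(y)))
E
```

```text
t 1.7 p [ 0.203 -0.538  0.231] xax [ 0.  0. -1.] zax [ 0.353 -0.936 -0.   ] jawyaw -69.3 j [-73.5  17.6  86.3   0.   76.1  -4.2] F [ 0.1 -0.9  0.5] gap 0.086
78.7 (array([ 8.76, 37.2 , -1.25]), array([-0. , -0. , 18.5]))
-101.3 (array([ 8.76, 37.2 , -1.25]), array([-0.,  0., -4.]))
plate 73 (array([ 8.48, 15.32, -4.45]), array([-0.  , -0.  , 17.79]))
plate -107 (array([ 8.48, 15.32, -4.45]), array([-0.  ,  0.  , -4.71]))
```

Emit:
drive_tool(motion=[1, 2, 0, 0, 0, 1, 2, 4, 0, 0, 0, 2, 3, 6, 0, 0, 0, 3, 4, 7.6, -0.5, 0, 0, 4, 4.5, 7.6, -1, 0, 0, 5, 4.5, 7.6, -1, 0, 0, 6, 4.5, 7.6, -1, 0, 0, 7, 4.5, 7.6, -1, 0, 0, 8], jaw=1)

```text
time_s: 2.5
eef_pos: [0.3158, -0.3476, 0.2063]
tool_rot: [-82.0, 90.0, -86.9]
contact_force: [0.0, 0.5, -0.2]
finger_gap: 0.0853
```

Emit:
drive_tool(motion=[1, 2, 0, 0, 0, 1, 2, 4, 0, 0, 0, 2, 3, 6, 0, 0, 0, 3, 4, 7.7, -1, 0, 0, 4, 4, 7.7, -2, 0, 0, 5, 4, 7.7, -2, 0, 0, 6, 4, 7.7, -2, 0, 0, 7, 4, 7.7, -2, 0, 0, 8])

```text
time_s: 3.3
eef_pos: [0.4159, -0.1546, 0.1561]
tool_rot: [101.3, 90.0, 160.8]
contact_force: [1.2, -0.3, -0.8]
finger_gap: 0.0854
```

```bash
python3 - <<'E'
from h import *
info();print(delta([.415,-.155,.06],Rt(73)))
snap("1")
im=cv2.imread("pics/top_1.png");cv2.imwrite("pics/top_1z.png",cv2.resize(im[120:270,150:480],None,fx=2.4,fy=2.4,interpolation=cv2.INTER_CUBIC))
E
```

```text
t 3.3 p [ 0.416 -0.155  0.156] xax [-0.  0. -1.] zax [ 0.508  0.861 -0.   ] jawyaw 59.5 j [-25.8  11.7 107.4  -0.   60.9 -85.3] F [ 1.2 -0.3 -0.8] gap 0.085
(array([-0.04, -0.02, -3.84]), array([-0.  , -0.  ,  1.69]))
```

View pics/top_1z.png

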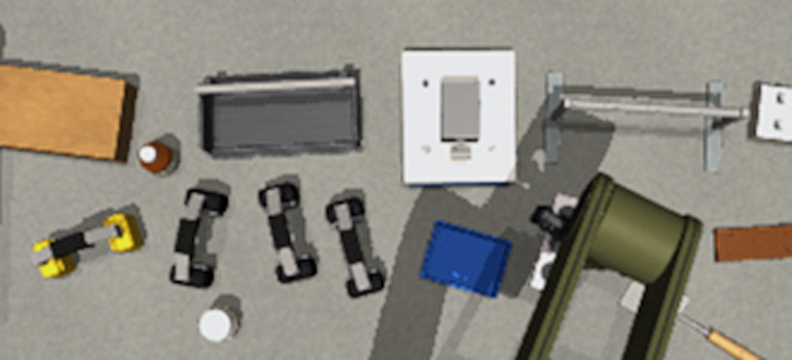

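Emit:
drive_tool(motion=[0, 0, -0.5, 0, 0, 0.8, 0, 0, -1, 0, 0, 1.7, 0, 0, -2, 0, 0, 1.7, 0, 0, -3, 0, 0, 1.7, 0, 0, -4, 0, 0, 1.7, 0, 0, -4.5, 0, 0, 1.7, 0, 0, -5, 0, 0, 1.7, 0, 0, -5, 0, 0, 1.7], jaw=0.6)

```text
time_s: 4.2
eef_pos: [0.4151, -0.1547, 0.0302]
tool_rot: [80.5, 89.8, 153.0]
contact_force: [0.4, 0.8, 0.3]
finger_gap: 0.0683
```

```bash
python3 - <<'E'
from h import *
info();print(delta([.415,-.155,.0],Rt(73)))
snap("2")
im=cv2.imread("pics/scene_2.png");cv2.imwrite("pics/scene_2z.png",cv2.resize(im[130:270,190:340],None,fx=4,fy=4,interpolation=cv2.INTER_CUBIC))
im=cv2.imread("pics/top_2.png");cv2.imwrite("pics/top_2z.png",cv2.resize(im[180:270,330:430],None,fx=5,fy=5,interpolation=cv2.INTER_CUBIC))
E
```

```text
t 4.2 p [ 0.415 -0.155  0.03 ] xax [-0.002  0.001 -1.   ] zax [0.3   0.954 0.   ] jawyaw 72.5 j [-25.9  22.9 116.2   0.   41.1 -98.4] F [0.4 0.8 0.3] gap 0.068
(array([-0.  , -0.01, -1.21]), array([-0.01, -0.02,  0.06]))
```

View pics/scene_2z.png

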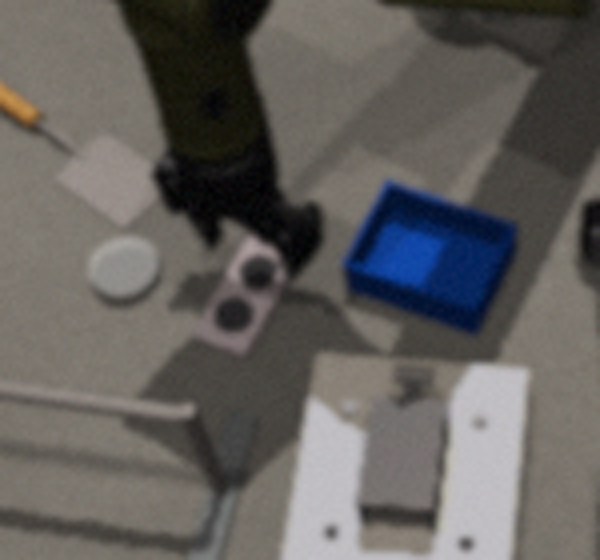

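View pics/top_2z.png

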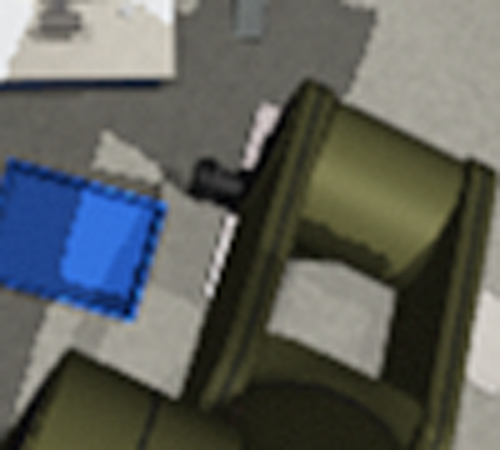

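Fingers straddle the plate (its visible spots at (255,272), (233,313) in the crop). Descend, close, and lift.

Emit:
drive_tool(motion=[0, 0, -0.4, 0, 0, 0, 0, 0, -0.8, 0, 0, 0, 0, 0, -1.1, 0, 0, 0, 0, 0, -1.15, 0, 0, 0, 0, 0, -1.2, 0, 0, 0, 0, 0, -1.2, 0, 0, 0, 0, 0, -1.2, 0, 0, 0, 0, 0, -1.2, 0, 0, 0])

```text
time_s: 5.1
eef_pos: [0.4163, -0.1552, 0.0017]
tool_rot: [-97.7, 90.0, -25.1]
contact_force: [-0.2, 0.4, -0.4]
finger_gap: 0.0679
```

Emit:
drive_tool(motion=[0, 0, 0, 0, 0, 0, 0, 0, 0, 0, 0, 0, 0, 0, 0, 0, 0, 0, 0, 0, 0, 0, 0, 0, 0, 0, 0, 0, 0, 0, 0, 0, 0, 0, 0, 0, 0, 0, 0, 0, 0, 0, 0, 0, 0, 0, 0, 0], jaw=-1)

```text
time_s: 5.9
eef_pos: [0.4165, -0.1552, 0.0023]
tool_rot: [-93.9, 89.9, -21.2]
contact_force: [-1.5, 0.6, 6.6]
finger_gap: 0.0486
```

Emit:
drive_tool(motion=[0, 0, 0.2, 0, 0, 0, 0, 0, 0.6, 0, 0, 0, 0, 0, 1.2, 0, 0, 0, 0, 0, 2, 0, 0, 0, 0, 0, 3, 0, 0, 0, 0, 0, 4, 0, 0, 0, 0, 0, 5, 0, 0, 0, 0, 0, 6, 0, 0, 0])

```text
time_s: 6.7
eef_pos: [0.4159, -0.1549, 0.1539]
tool_rot: [-92.6, 89.9, -20.0]
contact_force: [-0.1, -0.4, -3.6]
finger_gap: 0.0482
```

```bash
python3 - <<'E'
from h import *
info()
snap("3")
im=cv2.imread("pics/scene_3.png");cv2.imwrite("pics/scene_3z.png",cv2.resize(im[100:300,150:450],None,fx=2.6,fy=2.6,interpolation=cv2.INTER_CUBIC))
E
```

```text
t 6.7 p [ 0.416 -0.155  0.154] xax [ 0.001 -0.    -1.   ] zax [ 0.299  0.954 -0.   ] jawyaw 72.6 j [-25.9  11.8 107.7   0.   60.5 -98.5] F [-0.1 -0.4 -3.6] gap 0.048
```

View pics/scene_3z.png

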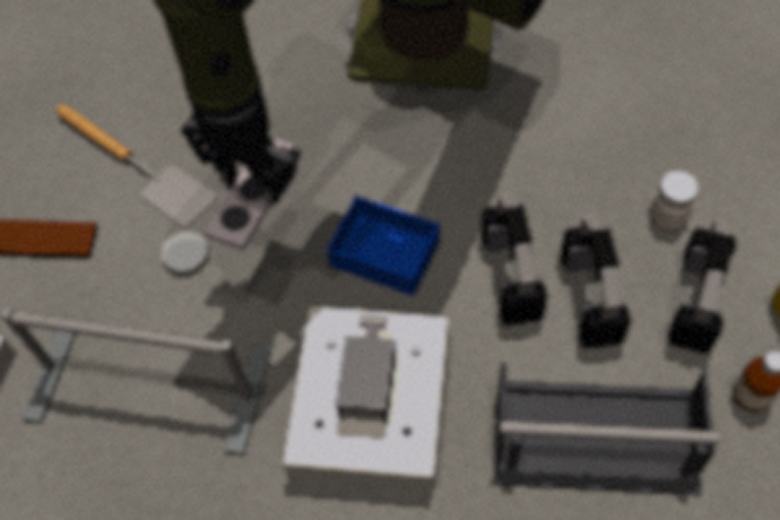

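```bash
python3 - <<'E'
import numpy as np
from scipy.optimize import least_squares
D=[(17.578,86.31,np.hypot(.203,.538),.231),(11.7,107.4,np.hypot(.416,.1546),.1561),(22.9,116.2,np.hypot(.4151,.1547),.0302),(11.8,107.7,np.hypot(.4159,.1549),.1539)]
def f(p):
    a,h,L1,L2,ph=p; o=[]
    for j2,j3,r,z in D:
        A,B=np.radians(j2),np.radians(j2+j3)+ph
        o+=[a+L1*np.sin(A)+L2*np.sin(B)-r,h+L1*np.cos(A)+L2*np.cos(B)-z]
    return o
for p0 in([0,.1,.4,.4,0],[.1,.2,.5,.5,-.2],[0,.1,.45,.4,.3]):
    s=least_squares(f,p0);print(np.round(s.x,4),s.cost)
E
```

```text
[ 0.0035 -0.1739  0.6409  0.4303  0.2561] 4.029504728864522e-07
[ 0.0035 -0.1739  0.6409  0.4303  0.2561] 4.029504728868622e-07
[ 0.0035 -0.1739  0.6409  0.4303  0.2561] 4.0295047288645615e-07
```

```bash
python3 - <<'E'
from h import *
for t in (25,58): print(t,delta([.60,.269,.22],Rt(93,t)))
print(fr(Rt(93,25).as_matrix()))
E
```

```text
25 (array([ 7.25, 17.01,  2.57]), array([-0.38, -3.05,  2.51]))
58 (array([ 7.25, 17.01,  2.57]), array([-0.9 , -7.17,  2.33]))
[[ 0.422 -0.905 -0.052]
 [ 0.022 -0.047  0.999]
 [-0.906 -0.423 -0.   ]]
```

Emit:
drive_tool(motion=[0.4, 1, 2, 0, 0, 0.3, 1.2, 3, 2.7, 0, 0, 0.6, 2, 5, 2.7, 0, -0.5, 1, 2.9, 7, 2.7, -0.1, -1, 1.5, 3.7, 9, 2.7, -0.2, -1.5, 2, 4.6, 11, 2.7, -0.2, -2, 2.5, 5.4, 13, 2.7, -0.3, -2.5, 2.5, 6.2, 14.8, 2.7, -0.4, -3, 2.5])

```text
time_s: 7.6
eef_pos: [0.5595, 0.1847, 0.2219]
tool_rot: [-90.5, 65.4, 2.4]
contact_force: [1.4, -2.9, -2.4]
finger_gap: 0.0479
```

Emit:
drive_tool(motion=[0.4, 1, 0, 0, 0, 0, 1, 2.2, 0, 0, 0, 0, 1, 2.2, 0, 0, 0, 0, 1, 2.2, 0, 0, 0, 0, 1, 2.2, 0, 0, 0, 0, 1, 2.2, 0, 0, 0, 0, 1, 2.2, 0, 0, 0, 0, 1, 2.2, 0, 0, 0, 0])

```text
time_s: 8.4
eef_pos: [0.5843, 0.2389, 0.2221]
tool_rot: [-90.5, 65.4, 2.3]
contact_force: [0.3, -0.0, -2.0]
finger_gap: 0.0481
```

```bash
python3 - <<'E'
from h import *
info()
for t in (25,40,58): print(t,delta([.60,.269,.22],Rt(93,t)))
E
```

```text
t 8.4 p [0.584 0.239 0.222] xax [ 0.416  0.017 -0.909] zax [-0.049  0.999 -0.004] jawyaw 92.8 j [ 23.5  13.   99.9 -12.3  44.7 -62.3] F [ 0.3 -0.  -2. ] gap 0.048
25 (array([ 0.63,  1.21, -0.08]), array([ 0.03, -0.05,  0.03]))
40 (array([ 0.63,  1.21, -0.08]), array([ 0.12, -1.92,  0.03]))
58 (array([ 0.63,  1.21, -0.08]), array([ 0.24, -4.17,  0.03]))
```

```bash
cat > kin.py <<'E'
import numpy as np
from scipy.optimize import least_squares
from scipy.spatial.transform import Rotation as Ro
# rows: joints, pos, tool x axis
D=[([-73.539,17.578,86.31,0,76.112,-4.211],[.203,-.538,.231],[0,0,-1]),
([-25.8,11.7,107.4,0,60.9,-85.3],[.4159,-.1546,.1561],[0,0,-1]),
([-25.9,22.9,116.2,0,41.1,-98.4],[.4151,-.1547,.0302],[-.002,.001,-1]),
([23.5,13,99.9,-12.3,44.7,-62.3],[.5843,.2389,.2221],[.416,.017,-.909])]
def fk(p,q):
    a,hs,L1,L2,L3,off,t=p; q=np.radians(q)
    # planar: upper arm along z (link L1), elbow offset L3 along x, forearm L2 along its axis
    R1=Ro.from_euler('z',q[0]); A=Ro.from_euler('y',q[1]);B=Ro.from_euler('y',q[1]+q[2])
    w=np.array([a,off,hs])+A.apply([0,0,L1])+B.apply([L3,0,L2])
    F=B*Ro.from_euler('z',q[3])*Ro.from_euler('y',q[4])
    x=F.apply([0,0,1.])
    return R1.apply(w+t*x),R1.apply(x)
if __name__=="__main__":
    f=lambda p:np.concatenate([np.r_[fk(p,q)[0]-pos,.3*(fk(p,q)[1]-np.array(x))] for q,pos,x in D])
    s=least_squares(f,[0,.3,.4,.4,0,.04,.25]);print(np.round(s.x,4),s.cost,np.round(f(s.x),4).reshape(-1,6))
    s=least_squares(lambda p:f(np.r_[0,p]),[.3,.4,.4,0,.04,.25]);print(np.round(s.x,4),s.cost,np.round(f(np.r_[0,s.x]),4).reshape(-1,6))
E
python3 kin.py
```

```text
[-4.000e-04  1.907e-01  6.503e-01  4.159e-01  1.093e-01  4.210e-02
  3.735e-01] 2.0416692044549434e-07 [[-0.0002 -0.      0.0001  0.     -0.      0.    ]
 [ 0.0001  0.0002  0.     -0.      0.      0.    ]
 [-0.     -0.0001  0.     -0.0003  0.0002  0.    ]
 [ 0.      0.     -0.0001 -0.0003  0.     -0.0002]]
[0.1912 0.6495 0.4157 0.1093 0.0421 0.3735] 2.137829422439529e-07 [[-0.0002 -0.      0.0001  0.     -0.      0.    ]
 [ 0.0001  0.0002  0.     -0.      0.      0.    ]
 [-0.     -0.0001  0.0001 -0.0003  0.0002  0.    ]
 [ 0.      0.     -0.0002 -0.0003  0.     -0.0002]]
```

```bash
cat >> kin.py <<'E'
PP=np.array([0,.1912,.6495,.4157,.1093,.0421,.3735])
LO=np.array([-179,-60,8.19,-81.6,5.75]);HI=np.array([179,130.4,133.3,261.6,156.4])
def ik(pos,x,q0=None):
    best=None
    for s in ([20,20,100,0,40],[20,20,100,180,20],[20,40,80,0,30]) if q0 is None else (q0,):
        g=lambda q:np.r_[fk(PP,np.r_[q,0])[0]-pos,.3*(fk(PP,np.r_[q,0])[1]-x)]
        r=least_squares(g,s,bounds=(LO,HI),x_scale=20)
        if best is None or r.cost<best.cost:best=r
    return np.round(best.x,1),np.sqrt(2*best.cost)
E
python3 - <<'E'
from kin import *
from h import Rt
for al in (60,50,40,35,30,25):
    for z in(.076,.12,.2):
        x=Rt(93,al).as_matrix()[:,0]
        print(al,z,*ik(np.array([.6195,.2697,z]),x))
for al in(0,-10,-20,-30,-40):
    print("grasp",al,*ik(np.array([.4165,-.155,.005]),Rt(73,al).as_matrix()[:,0]))
E
```

```text
60 0.076 [ 34.2  39.6 129.2 215.5  50.6] 2.8807409735121736e-11
60 0.12 [ 34.2  33.1 127.8 220.   44.4] 8.378669376689148e-09
60 0.2 [ 34.2  22.2 123.8 233.3  34.1] 1.8596919499157666e-11
50 0.076 [ 31.6  32.3 123.5 226.3  30.5] 5.472339245253944e-09
50 0.12 [ 31.6  26.7 121.6 237.4  25.8] 1.4384462777284077e-14
50 0.2 [ 31.4  18.1 117.8 261.6  21.4] 0.00543284031376908
40 0.076 [ 28.8  28.2 116.9 261.6  16.4] 0.0016850590785348215
40 0.12 [ 28.8  23.4 114.3 -72.7  17.1] 2.271258913480787e-11
40 0.2 [ 28.8  16.1 109.1 -43.8  23.9] 3.407935153503635e-15
35 0.076 [ 27.5  27.  112.9 -61.4  15.7] 3.210981833915962e-13
35 0.12 [ 27.5  22.7 110.5 -44.8  19.7] 6.742024583589539e-13
35 0.2 [ 27.5  16.1 105.1 -29.   29.4] 9.125724449046287e-14
30 0.076 [ 26.2  26.5 109.  -35.2  20. ] 1.5367466597953526e-10
30 0.12 [ 26.2  22.6 106.5 -27.3  25.4] 1.0663856144392804e-13
30 0.2 [ 26.2  16.6 101.1 -19.6  36. ] 6.352970609565186e-13
25 0.076 [ 25.   26.6 105.  -20.7  26.5] 3.58883213266225e-11
25 0.12 [ 25.   23.  102.5 -17.2  32.3] 2.4977029176846236e-13
25 0.2 [ 25.   17.6  96.9 -13.4  42.9] 1.5194259108718593e-12
grasp 0 [-25.8  25.6 117.6  -0.   36.8] 7.138313279335697e-12
grasp -10 [-24.7  29.2 109.8  -1.7  51. ] 2.612204773115999e-14
grasp -20 [-23.9  33.7 102.3  -2.6  63.8] 2.3608991838367295e-15
grasp -30 [-23.2  38.9  95.3  -3.2  75.7] 4.7697582727837055e-15
grasp -40 [-22.7  44.4  88.8  -3.7  86.7] 4.942364271113157e-13
```

```bash
python3 - <<'E'
from h import *
print(delta([.4165,-.155,.1],Rt(73,0)))
print(delta([.4165,-.155,.1],Rt(73,-28),R0=Rt(73,0)), Rt(73,-28).as_matrix()[:,0])
E
```

```text
(array([ -6.71, -15.75,  -4.88]), array([ 0.41,  3.07, -2.44]))
(array([ -6.71, -15.75,  -4.88]), array([ 1.02,  3.35, -0.  ])) [-0.44895789  0.1372602  -0.88294759]
```

Emit:
drive_tool(motion=[-0.8, -2, 0, 0, 0.4, -0.3, -1.7, -4, 0, 0.1, 0.8, -0.6, -2.5, -6, 0, 0.1, 1.2, -1, -3.4, -8, 0, 0.2, 1.6, -1.4, -4.2, -10, 0, 0.3, 2, -1.8, -5.1, -12, 0, 0.4, 2.6, -2.2, -6, -14, 0, 0.41, 3.07, -2.44, -6.7, -15.75, 0, 0.41, 3.07, -2.44])

```text
time_s: 9.2
eef_pos: [0.4295, -0.1314, 0.2229]
tool_rot: [-101.0, 89.9, -28.1]
contact_force: [1.2, -1.4, -3.1]
finger_gap: 0.0479
```

```bash
python3 - <<'E'
from h import *
info();print(delta([.4165,-.155,.004],Rt(73,0)))
E
```

```text
t 9.2 p [ 0.429 -0.131  0.223] xax [ 0.002 -0.001 -1.   ] zax [ 0.293  0.956 -0.   ] jawyaw 73.0 j [-22.4   7.8 101.1  -0.   70.9 -95.3] F [ 1.2 -1.4 -3.1] gap 0.048
(array([-0.52, -0.94, -8.76]), array([0.01, 0.01, 0.01]))
```

Emit:
drive_tool(motion=[-0.3, -0.6, -1.5, 0, 0, 0, -0.52, -0.94, -3, 0, 0, 0, -0.52, -0.94, -5, 0, 0, 0, -0.52, -0.94, -6.5, 0, 0, 0, -0.52, -0.94, -7.7, 0, 0, 0, -0.52, -0.94, -8.4, 0, 0, 0, -0.52, -0.94, -8.74, 0, 0, 0, -0.52, -0.94, -8.74, 0, 0, 0])

```text
time_s: 10.0
eef_pos: [0.4166, -0.1553, 0.0039]
tool_rot: [-104.9, 89.9, -32.0]
contact_force: [-0.3, -0.6, -2.3]
finger_gap: 0.0476
```

Emit:
drive_tool(motion=[0, 0, 0, 0, 0, 0, 0, 0, 0, 0, 0, 0, 0, 0, 0, 0, 0, 0, 0, 0, 0, 0, 0, 0, 0, 0, 0.3, 0, 0, 0, 0, 0, 0.8, 0, 0, 0, 0, 0, 1.3, 0, 0, 0, 0, 0, 1.6, 0, 0, 0], jaw=0.5)

```text
time_s: 10.8
eef_pos: [0.4171, -0.1555, 0.0453]
tool_rot: [-102.1, 89.8, -29.1]
contact_force: [0.5, -0.0, -0.6]
finger_gap: 0.0641
```

Emit:
drive_tool(motion=[0, 0, 0.2, 0.3, 0.9, 0, 0, 0, 0.2, 0.6, 1.8, 0, 0, 0, 0.2, 0.9, 2.7, 0, 0, 0, 0.2, 1.02, 3.35, 0, 0, 0, 0.2, 1.02, 3.35, 0, 0, 0, 0.2, 1.02, 3.35, 0, 0, 0, 0.2, 1.02, 3.35, 0, 0, 0, 0.2, 1.02, 3.35, 0])

```text
time_s: 11.6
eef_pos: [0.4159, -0.155, 0.051]
tool_rot: [90.2, 62.2, 163.1]
contact_force: [1.1, -0.2, 0.1]
finger_gap: 0.0642
```

```bash
python3 - <<'E'
from h import *
info();print(delta([.412,-.1535,.006],Rt(73,-28)))
snap("4")
im=cv2.imread("pics/scene_4.png");cv2.imwrite("pics/scene_4z.png",cv2.resize(im[130:270,190:340],None,fx=4,fy=4,interpolation=cv2.INTER_CUBIC))
im=cv2.imread("pics/top_4.png");cv2.imwrite("pics/top_4z.png",cv2.resize(im[180:270,330:430],None,fx=5,fy=5,interpolation=cv2.INTER_CUBIC))
E
```

```text
t 11.6 p [ 0.416 -0.155  0.051] xax [-0.446  0.135 -0.885] zax [ 0.293  0.956 -0.002] jawyaw 73.0 j [-23.4  34.1  95.3  -3.1  78.3 -94.9] F [ 1.1 -0.2  0.1] gap 0.064
(array([-0.16,  0.06, -1.8 ]), array([0.02, 0.02, 0.  ]))
```

View pics/scene_4z.png

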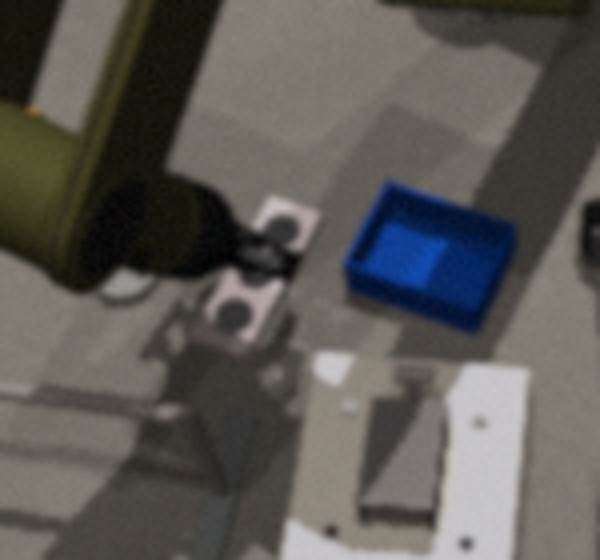

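View pics/top_4z.png

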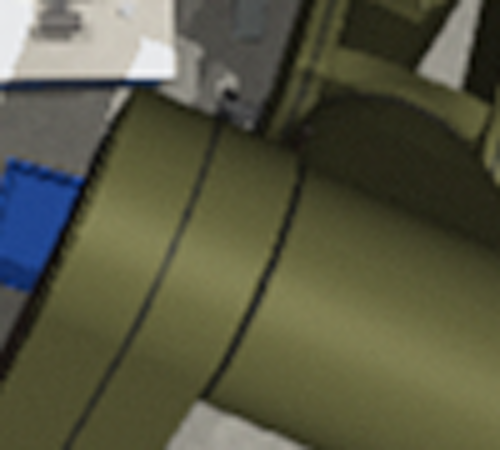

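Emit:
drive_tool(motion=[-0.1, 0, -0.5, 0, 0, 0, -0.16, 0.06, -1, 0, 0, 0, -0.16, 0.06, -1.4, 0, 0, 0, -0.16, 0.06, -1.7, 0, 0, 0, -0.16, 0.06, -1.8, 0, 0, 0, -0.16, 0.06, -1.8, 0, 0, 0, -0.16, 0.06, -1.8, 0, 0, 0, -0.16, 0.06, -1.8, 0, 0, 0])

```text
time_s: 12.5
eef_pos: [0.4127, -0.1539, 0.0063]
tool_rot: [90.2, 62.3, 163.2]
contact_force: [-0.1, 0.7, -0.8]
finger_gap: 0.0641
```

Emit:
drive_tool(motion=[0, 0, 0, 0, 0, 0, 0, 0, 0, 0, 0, 0, 0, 0, 0, 0, 0, 0, 0, 0, 0, 0, 0, 0, 0, 0, 0, 0, 0, 0, 0, 0, 0, 0, 0, 0, 0, 0, 0, 0, 0, 0, 0, 0, 0, 0, 0, 0], jaw=-1)

```text
time_s: 13.3
eef_pos: [0.4132, -0.1542, 0.0071]
tool_rot: [90.2, 62.3, 163.2]
contact_force: [0.5, 0.3, 5.5]
finger_gap: 0.0474
```

Emit:
drive_tool(motion=[0, 0, 0.2, 0, 0, 0, 0, 0, 0.6, 0, 0, 0, 0, 0, 1.2, 0, 0, 0, 0, 0, 2, 0, 0, 0, 0, 0, 3.5, 0, 0, 0, 0, 0, 5, 0, 0, 0, 0, 0, 6.5, 0, 0, 0, 0, 0, 7.5, 0, 0, 0])

```text
time_s: 14.1
eef_pos: [0.4136, -0.1543, 0.1975]
tool_rot: [90.3, 62.5, 163.2]
contact_force: [0.6, -1.2, -2.1]
finger_gap: 0.047
```

```bash
python3 - <<'E'
from h import *
info()
snap("5")
im=cv2.imread("pics/scene_5.png");cv2.imwrite("pics/scene_5z.png",cv2.resize(im[100:270,190:340],None,fx=3.5,fy=3.5,interpolation=cv2.INTER_CUBIC))
for t in (20,30): print(t,delta([.60,.269,.22],Rt(93,t)))
E
```

```text
t 14.1 p [ 0.414 -0.154  0.198] xax [-0.442  0.133 -0.887] zax [ 0.293  0.956 -0.002] jawyaw 73.0 j [-23.4  24.1  87.6  -3.1  95.6 -95.9] F [ 0.6 -1.2 -2.1] gap 0.047
20 (array([ 7.4 , 16.96,  0.88]), array([-0.71, -5.89,  2.37]))
30 (array([ 7.4 , 16.96,  0.88]), array([-0.86, -7.13,  2.3 ]))
```

View pics/scene_5z.png

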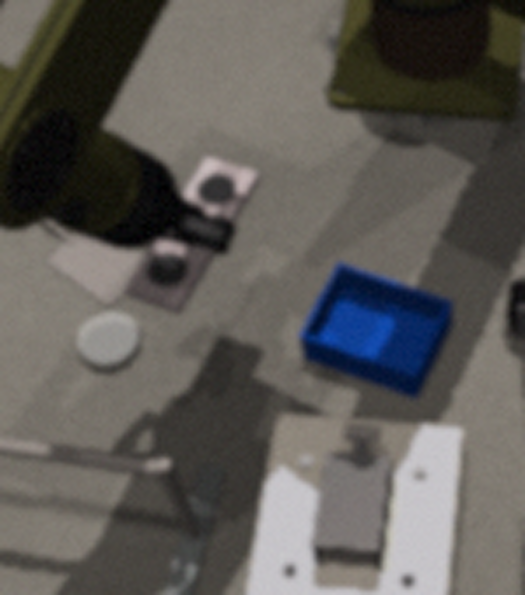

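```bash
cat > place.py <<'E'
from h import *
yaw=3.;th=58.
Rg=Ro.from_euler("xyz",[90.2,62.3,163.2],degrees=True);pg=np.array([.4132,-.1542,.0071])
pm=np.array([.4165,-.155,.006])
rel=Rg.inv().apply(pm-pg)
def tgt(mx,mz,th=58.,my=0.):
    tilt=th-28
    R=Rt(90+yaw,tilt)
    mid=np.array([.617,.2695,0])+Ro.from_euler('z',yaw,degrees=True).apply([mx,my,mz])
    return mid-R.apply(rel),R
E
python3 - <<'E'
from place import *
from kin import ik
print("rel",fr(rel))
# geometry for th=58..60
for th in (58,60):
    s,c=np.sin(np.radians(th)),np.cos(np.radians(th))
    xb=-33.; mid=(xb+75*c-6*s,6+75*s+6*c); print(th,mid,"bar clearance",(29-xb)*s-86*c-7,"front corner x",xb-12*s)
for dz in(.15,.05,.004):
    p,R=tgt(-.0007,.074+dz,60); print(fr(p),delta(p,R),ik(p,R.as_matrix()[:,0]))
E
```

```text
rel [-0.001 -0.004  0.   ]
58 (np.float64(1.65565624055181), np.float64(72.78312279713117)) bar clearance 0.0059252376427920694 front corner x -43.17657715387711
60 (np.float64(-0.6961524227066249), np.float64(73.9519052838329)) bar clearance 3.693575034635188 front corner x -43.392304845413264
[0.614 0.269 0.222] (array([ 7.95, 16.96,  0.95]), array([-0.89, -7.38,  2.29])) (array([ 27. ,  14.6, 101.6, -21.5,  36. ]), np.float64(3.291099280766074e-12))
[0.614 0.269 0.122] (array([ 7.95, 16.96, -3.05]), array([-0.89, -7.38,  2.29])) (array([ 27. ,  22.1, 108.7, -33.5,  23. ]), np.float64(7.119120318753354e-13))
[0.614 0.269 0.076] (array([ 7.95, 16.96, -4.89]), array([-0.89, -7.38,  2.29])) (array([ 27. ,  26.4, 111.2, -45.1,  17.7]), np.float64(9.761269566761449e-14))
```

Emit:
drive_tool(motion=[0.5, 1, 1.5, 0, -0.3, 0, 1.4, 3, 2.5, 0, -1, 0.4, 2.3, 5, 2.5, -0.2, -2, 0.8, 3.3, 7, 2.5, -0.4, -3, 1.2, 4.2, 9, 2.5, -0.5, -4, 1.5, 5.2, 11, 2.5, -0.6, -5, 1.8, 6.1, 13, 2.5, -0.8, -6, 2, 7, 15, 2.5, -0.89, -7, 2.29])

```text
time_s: 15.0
eef_pos: [0.5719, 0.1851, 0.2601]
tool_rot: [-90.5, 60.8, 2.4]
contact_force: [1.8, -1.9, -3.5]
finger_gap: 0.0468
```

```bash
python3 - <<'E'
from place import *
info()
p,R=tgt(-.0007,.074+.05,60); print(fr(p),delta(p,R))
E
```

```text
t 15.0 p [0.572 0.185 0.26 ] xax [ 0.487  0.021 -0.873] zax [-0.05   0.999 -0.004] jawyaw 92.8 j [ 18.8   6.8 104.  -11.9  41.6 -67.1] F [ 1.8 -1.9 -3.5] gap 0.047
[0.614 0.269 0.122] (array([ 1.67,  3.36, -5.54]), array([ 0.05, -0.35,  0.02]))
```

Move over the rest and stop 50 mm above to check.

Emit:
drive_tool(motion=[0.8, 1.7, 0, 0, -0.2, 0, 1.67, 3.36, 0, 0, -0.35, 0, 1.67, 3.36, -1, 0, -0.35, 0, 1.67, 3.36, -2.5, 0, -0.35, 0, 1.67, 3.36, -4, 0, -0.35, 0, 1.67, 3.36, -5.2, 0, -0.35, 0, 1.67, 3.36, -5.5, 0, -0.35, 0, 1.67, 3.36, -5.5, 0, -0.35, 0])

```text
time_s: 15.8
eef_pos: [0.6118, 0.268, 0.1196]
tool_rot: [-91.0, 58.3, 2.0]
contact_force: [0.2, -0.5, -1.9]
finger_gap: 0.0469
```

```bash
python3 - <<'E'
from place import *
info()
p,R=tgt(-.0007,.074+.005,60); print(fr(p),delta(p,R))
snap("6")
im=cv2.imread("pics/scene_6.png");cv2.imwrite("pics/scene_6z.png",cv2.resize(im[180:310,310:450],None,fx=4.2,fy=4.2,interpolation=cv2.INTER_CUBIC))
im=cv2.imread("pics/top_6.png");cv2.imwrite("pics/top_6z.png",cv2.resize(im[120:250,190:340],None,fx=4,fy=4,interpolation=cv2.INTER_CUBIC))
E
```

```text
t 15.8 p [0.612 0.268 0.12 ] xax [ 0.525  0.018 -0.851] zax [-0.049  0.999 -0.009] jawyaw 92.8 j [ 27.2  22.4 108.4 -33.7  23.7 -37.8] F [ 0.2 -0.5 -1.9] gap 0.047
[0.614 0.269 0.077] (array([ 0.07,  0.04, -1.72]), array([ 0.07, -0.04,  0.02]))
```

View pics/scene_6z.png

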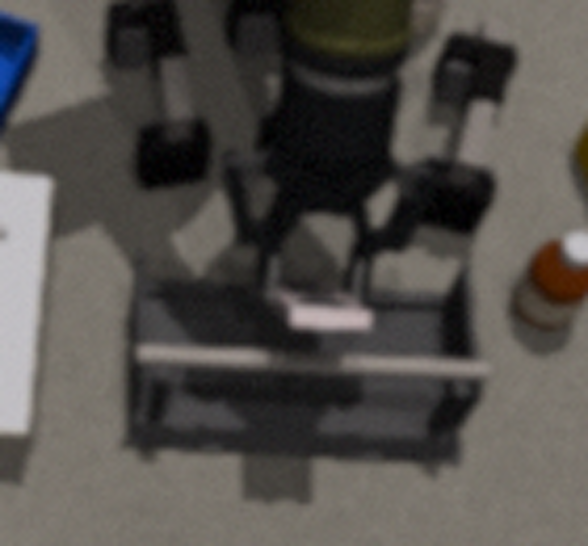

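View pics/top_6z.png

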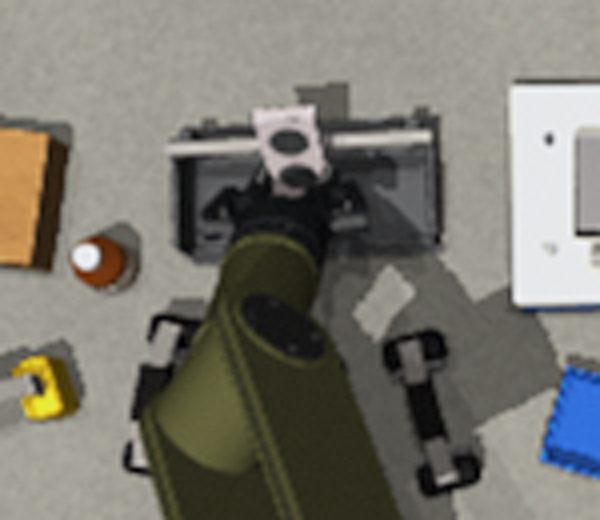

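```bash
python3 - <<'E'
from place import *
s,p,R=st()
# predicted plate pose from grasp
Rp=Ro.from_euler('z',-17,degrees=True); Rrel=Rg.inv()*Rp
Rn=R*Rrel; mid=p+R.apply(rel)
def toRest(X): return fr(Ro.from_euler('z',-yaw,degrees=True).apply(X-np.array([.617,.2695,0])))
print("mid rest",toRest(mid),"u",fr(Rn.as_matrix()[:,0]),"y",fr(Rn.as_matrix()[:,1]))
for sx in(1,-1):
  for sy in(1,-1):
    X=mid+Rn.apply([.075*sx,.025*sy,.006]); print(sx,sy,fr(X),"rest",toRest(X),"top4",np.round((proj("top",X)-[190,120])*4),"scene4.2",np.round((proj("scene",X)-[310,180])*4.2))
E
```

```text
mid rest [0.    0.    0.126] u [0.503 0.03  0.864] y [-0.051  0.999 -0.005]
1 1 [0.648 0.297 0.194] rest [0.033 0.026 0.194] top4 [250. 114.] scene4.2 [370. 308.]
1 -1 [0.651 0.247 0.194] rest [ 0.033 -0.024  0.194] top4 [311. 111.] scene4.2 [289. 304.]
-1 1 [0.573 0.292 0.064] rest [-0.043  0.025  0.064] top4 [279. 225.] scene4.2 [331. 279.]
-1 -1 [0.575 0.242 0.064] rest [-0.043 -0.025  0.064] top4 [335. 222.] scene4.2 [260. 275.]
```

Emit:
drive_tool(motion=[0.05, 0, -0.4, 0, 0, 0, 0.05, 0, -0.8, 0, 0, 0, 0.06, 0, -1.2, 0, 0, 0, 0.06, 0, -1.5, 0, 0, 0, 0.06, 0, -1.7, 0, 0, 0, 0.06, 0, -1.8, 0, 0, 0, 0.06, 0, -1.85, 0, 0, 0, 0.06, 0, -1.85, 0, 0, 0])

```text
time_s: 16.7
eef_pos: [0.6163, 0.2696, 0.0779]
tool_rot: [-90.6, 57.9, 2.3]
contact_force: [0.1, 0.4, -2.7]
finger_gap: 0.0472
```

```bash
cat >>place.py <<'E'
def chk():
    s,p,R=st();mid=p+R.apply(rel);X=Ro.from_euler('z',-yaw,degrees=True).apply(mid-np.array([.617,.2695,0]))
    print("mid rest",fr(X))
E
python3 - <<'E'
from place import *
info();chk()
snap("7")
im=cv2.imread("pics/scene_7.png");cv2.imwrite("pics/scene_7z.png",cv2.resize(im[180:310,310:450],None,fx=4.2,fy=4.2,interpolation=cv2.INTER_CUBIC))
im=cv2.imread("pics/top_7.png");cv2.imwrite("pics/top_7z.png",cv2.resize(im[120:250,190:340],None,fx=4,fy=4,interpolation=cv2.INTER_CUBIC))
E
```

```text
t 16.7 p [0.616 0.27  0.078] xax [ 0.531  0.022 -0.847] zax [-0.049  0.999 -0.006] jawyaw 92.8 j [ 27.1  26.4 110.5 -44.6  18.5 -26.2] F [ 0.1  0.4 -2.7] gap 0.047
mid rest [0.002 0.    0.08 ]
```

View pics/scene_7z.png

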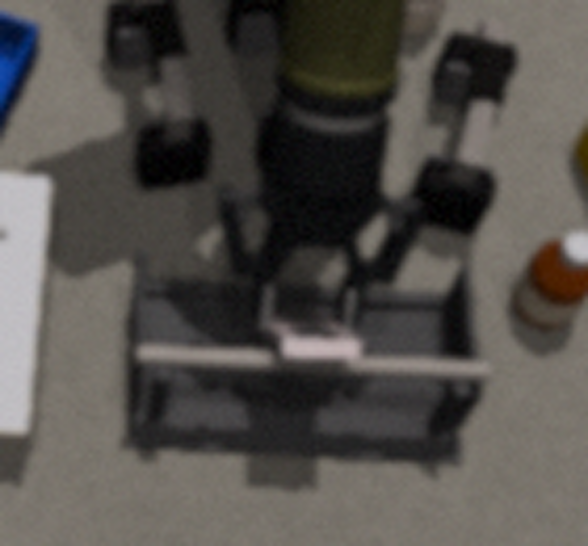

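View pics/top_7z.png

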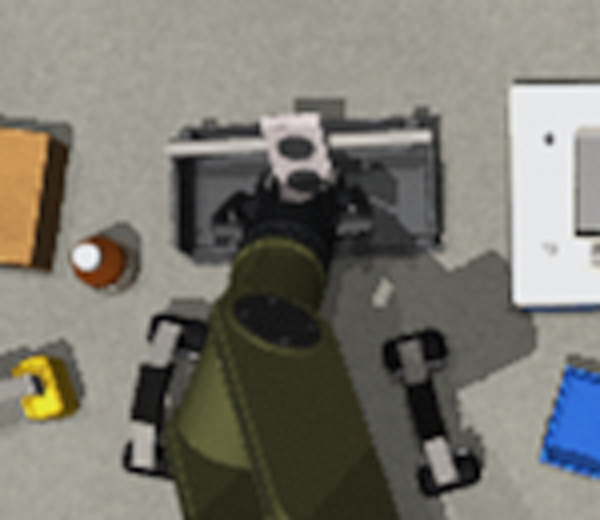

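Emit:
drive_tool(motion=[-0.02, 0, -0.06, 0, 0, 0, -0.02, 0, -0.12, 0, 0, 0, -0.02, 0, -0.18, 0, 0, 0, -0.02, 0, -0.24, 0, 0, 0, -0.02, 0, -0.26, 0, 0, 0, -0.02, 0, -0.26, 0, 0, 0, -0.02, 0, -0.26, 0, 0, 0, -0.02, 0, -0.26, 0, 0, 0])

```text
time_s: 17.6
eef_pos: [0.6163, 0.2698, 0.0719]
tool_rot: [-90.6, 57.8, 2.4]
contact_force: [1.1, -1.5, 2.8]
finger_gap: 0.0473
```

```bash
python3 - <<'E'
from place import *
info();chk()
E
```

```text
t 17.6 p [0.616 0.27  0.072] xax [ 0.532  0.022 -0.846] zax [-0.049  0.999 -0.005] jawyaw 92.8 j [ 27.1  27.  110.9 -46.8  17.8 -23.9] F [ 1.1 -1.5  2.8] gap 0.047
mid rest [0.002 0.    0.074]
```

Emit:
drive_tool(motion=[0, 0, 0, 0, 0, 0, 0, 0, 0, 0, 0, 0, 0, 0, 0, 0, 0, 0, 0, 0, 0, 0, 0, 0, 0, 0, 0, 0, 0, 0, -0.3, 0, 0.5, 0, 0, 0, -0.8, 0, 1.3, 0, 0, 0, -1.3, 0, 2.1, 0, 0, 0], jaw=0.5)

```text
time_s: 18.4
eef_pos: [0.5831, 0.2695, 0.1242]
tool_rot: [-90.6, 57.9, 2.3]
contact_force: [0.3, 0.8, -0.2]
finger_gap: 0.0637
```

Emit:
drive_tool(motion=[-0.4, 0, 0.6, 0, 0, 0, -1, 0, 1.6, 0, 0, 0, -1, 0, 3, 0, 0, 0, -1, 0, 4, 0, 1, 0, -1, 0, 5, 0, 2, 0, -1, 0, 5, 0, 3, 0, -1, 0, 5, 0, 4, 0, -1, 0, 5, 0, 4, 0])

```text
time_s: 19.2
eef_pos: [0.5623, 0.2693, 0.2494]
tool_rot: [-6.8, 88.7, 85.6]
contact_force: [-0.6, -0.6, 1.0]
finger_gap: 0.0643
```

```bash
python3 - <<'E'
from h import *
info()
snap("8")
im=cv2.imread("pics/scene_8.png");cv2.imwrite("pics/scene_8z.png",cv2.resize(im[150:310,310:500],None,fx=4,fy=4,interpolation=cv2.INTER_CUBIC))
im=cv2.imread("pics/top_8.png");cv2.imwrite("pics/top_8z.png",cv2.resize(im[120:260,190:340],None,fx=4,fy=4,interpolation=cv2.INTER_CUBIC))
E
```

```text
t 19.2 p [0.562 0.269 0.249] xax [ 0.002  0.022 -1.   ] zax [-0.042  0.999  0.022] jawyaw 92.4 j [ 21.   20.4  79.2   1.2  79.8 -71.6] F [-0.6 -0.6  1. ] gap 0.064
```

View pics/scene_8z.png

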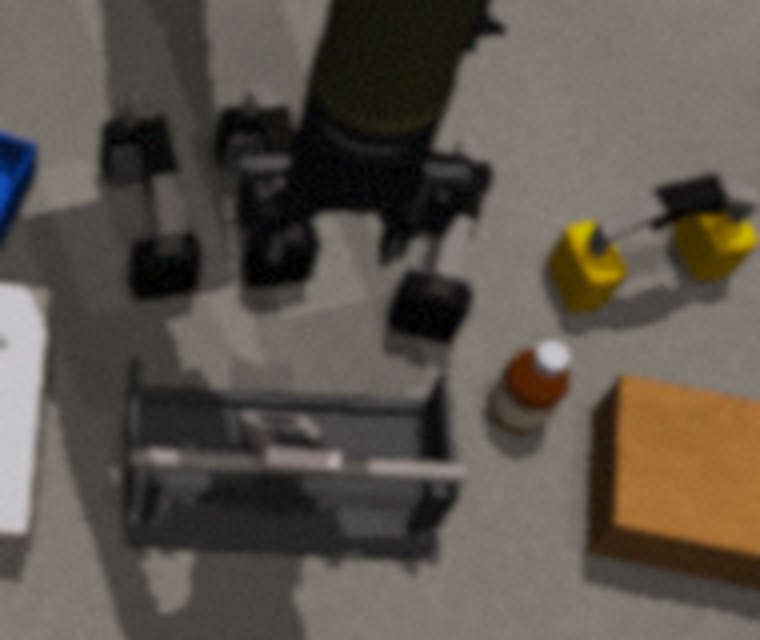

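View pics/top_8z.png

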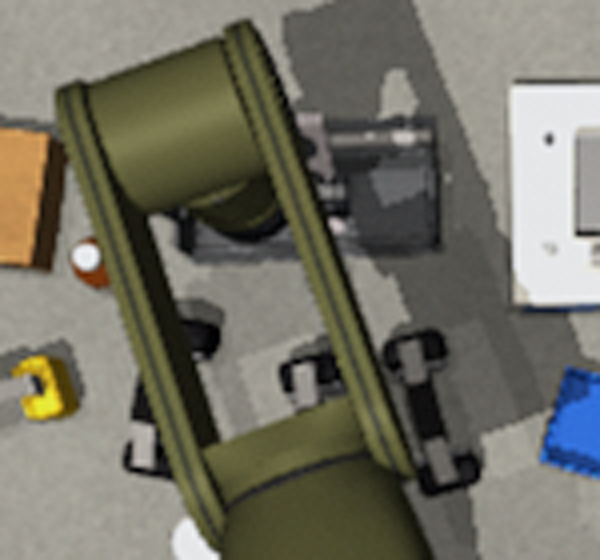

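```bash
python3 - <<'E'
from h import *
print(delta([.407,.157,.16],Rt(106.1)))
E
```

```text
(array([-6.07, -4.48, -3.51]), array([-0.15, -0.01,  1.7 ]))
```

Emit:
drive_tool(motion=[-1.2, -0.9, 0, 0, 0, 0.3, -2.6, -1.9, 0, -0.1, 0, 0.8, -4, -3, 0, -0.15, 0, 1.3, -5.4, -4, 0, -0.15, 0, 1.7, -6.07, -4.48, -0.5, -0.15, 0, 1.7, -6.07, -4.48, -1.5, -0.15, 0, 1.7, -6.07, -4.48, -2.5, -0.15, 0, 1.7, -6.07, -4.48, -2.7, -0.15, 0, 1.7], jaw=0.7)

```text
time_s: 20.1
eef_pos: [0.4024, 0.1561, 0.1779]
tool_rot: [99.4, 89.6, -154.5]
contact_force: [-1.5, -0.2, -0.6]
finger_gap: 0.0727
```

```bash
python3 - <<'E'
from h import *
info();print(delta([.407,.157,.111],Rt(106.1)))
snap("9")
im=cv2.imread("pics/scene_9.png");cv2.imwrite("pics/scene_9z.png",cv2.resize(im[150:290,310:450],None,fx=4,fy=4,interpolation=cv2.INTER_CUBIC))
im=cv2.imread("pics/top_9.png");cv2.imwrite("pics/top_9z.png",cv2.resize(im[130:270,180:320],None,fx=4,fy=4,interpolation=cv2.INTER_CUBIC))
E
```

```text
t 20.1 p [0.402 0.156 0.178] xax [-0.006 -0.003 -1.   ] zax [-0.278  0.961 -0.001] jawyaw 106.1 j [ 1.560e+01  9.400e+00  1.066e+02 -1.000e-01  6.430e+01 -9.050e+01] F [-1.5 -0.2 -0.6] gap 0.073
(array([ 0.19,  0.04, -2.68]), array([ 0.02, -0.04, -0.  ]))
```

View pics/scene_9z.png

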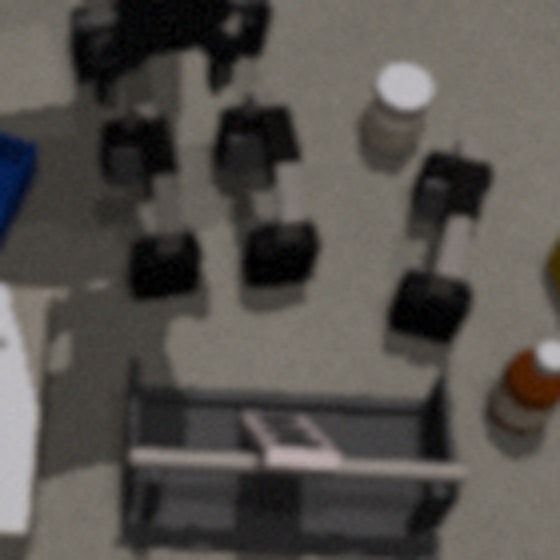

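View pics/top_9z.png

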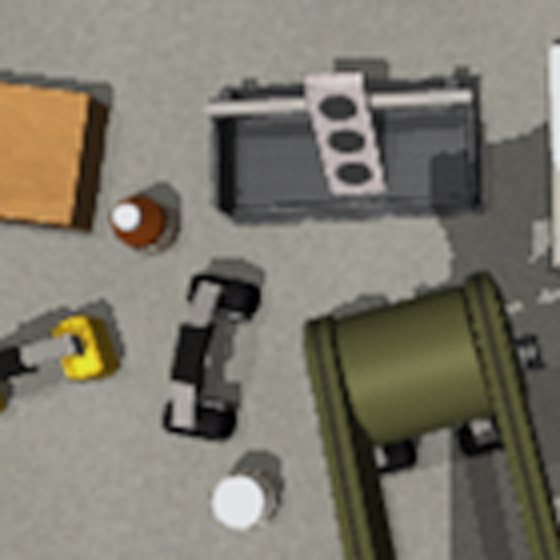

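Emit:
drive_tool(motion=[0.19, 0.04, -0.5, 0, 0, 0, 0.19, 0.04, -1, 0, 0, 0, 0.19, 0.04, -1.5, 0, 0, 0, 0.19, 0.04, -2, 0, 0, 0, 0.19, 0.04, -2.4, 0, 0, 0, 0.19, 0.04, -2.65, 0, 0, 0, 0.19, 0.04, -2.68, 0, 0, 0, 0.19, 0.04, -2.68, 0, 0, 0])

```text
time_s: 21.0
eef_pos: [0.4097, 0.1579, 0.1128]
tool_rot: [104.2, 89.8, -149.6]
contact_force: [0.1, 0.9, 0.1]
finger_gap: 0.0722
```

```bash
python3 - <<'E'
from h import *
info();print(delta([.407,.157,.111],Rt(106.1)))
snap("10")
im=cv2.imread("pics/scene_10.png");cv2.imwrite("pics/scene_10z.png",cv2.resize(im[150:250,310:410],None,fx=6,fy=6,interpolation=cv2.INTER_CUBIC))
E
```

```text
t 21.0 p [0.41  0.158 0.113] xax [-0.003 -0.002 -1.   ] zax [-0.278  0.961 -0.001] jawyaw 106.1 j [ 1.560e+01  1.480e+01  1.112e+02 -1.000e-01  5.420e+01 -9.050e+01] F [0.1 0.9 0.1] gap 0.072
(array([-0.11, -0.03, -0.07]), array([ 0.01, -0.02, -0.01]))
```

View pics/scene_10z.png

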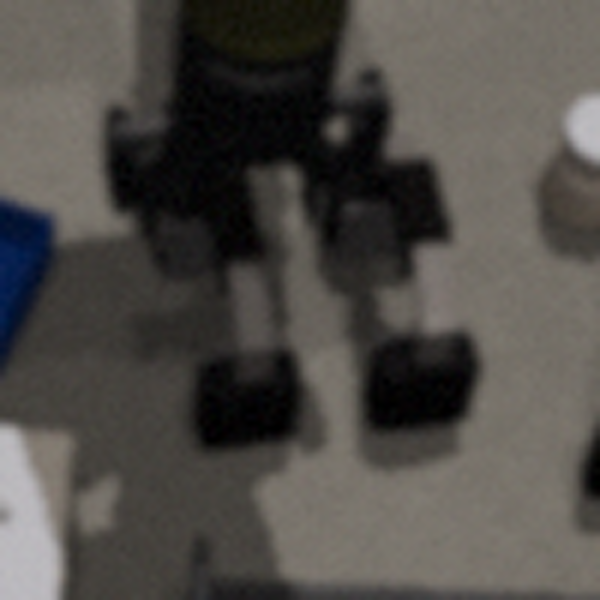

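```bash
python3 - <<'E'
from h import *
s,p,R=st()
f=lambda X:np.round((proj("scene",X)-[310,150])*6)
print("tcp",f(p),"g+",f(p+R.apply([-.01,0,.036])),"g-",f(p+R.apply([-.01,0,-.036])), "backs", f(p+R.apply([-.06,0,.05])),f(p+R.apply([-.06,0,-.05])))
c=np.array([.407,.157,0]);Rm=Ro.from_euler('z',16.1,degrees=True)
for q in([.025,.012,.128],[-.025,.012,.128],[.025,-.012,.128],[-.025,-.012,.128],[.055,0,.064],[-.055,0,.064],[.055,0,0],[-.055,0,0]): print(q,f(c+Rm.apply(q)))
E
```

```text
tcp [230. 228.] g+ [299. 207.] g- [163. 228.] backs [336. 149.] [140. 179.]
[0.025, 0.012, 0.128] [264. 245.]
[-0.025, 0.012, 0.128] [243. 164.]
[0.025, -0.012, 0.128] [218. 252.]
[-0.025, -0.012, 0.128] [197. 171.]
[0.055, 0, 0.064] [245. 360.]
[-0.055, 0, 0.064] [201. 187.]
[0.055, 0, 0] [236. 416.]
[-0.055, 0, 0] [194. 248.]
```

Emit:
drive_tool(motion=[-0.1, -0.03, -0.07, 0, 0, 0, -0.1, -0.03, -0.07, 0, 0, 0, -0.1, -0.03, -0.07, 0, 0, 0, -0.1, -0.03, -0.07, 0, 0, 0, -0.1, -0.03, -0.07, 0, 0, 0, -0.1, -0.03, -0.07, 0, 0, 0, -0.1, -0.03, -0.07, 0, 0, 0, -0.1, -0.03, -0.07, 0, 0, 0], jaw=-1)

```text
time_s: 21.9
eef_pos: [0.4075, 0.1573, 0.1116]
tool_rot: [104.0, 89.9, -149.9]
contact_force: [-2.1, -0.0, 5.0]
finger_gap: 0.023
```

Emit:
drive_tool(motion=[0, 0, 0, 0, 0, 0, 0, 0, 0.3, 0, 0, 0, 0, 0, 1, 0, 0, 0, 0, 0, 2, 0, 0, 0, 0, 0, 3.5, 0, 0, 0, 0, 0, 5, 0, 0, 0, 0, 0, 6.5, 0, 0, 0, 0, 0, 8, 0, 0, 0])

```text
time_s: 22.7
eef_pos: [0.4069, 0.157, 0.3131]
tool_rot: [106.7, 89.8, -147.2]
contact_force: [0.6, -0.3, -2.6]
finger_gap: 0.0226
```

```bash
python3 - <<'E'
from h import *
info()
a=np.radians(-3.2)
for y in(-.075,0,.075):
    print(y,delta([.604-y*np.sin(a),-.273+y*np.cos(a),.30],Rt(86.8)))
snap("11")
im=cv2.imread("pics/scene_11.png");cv2.imwrite("pics/scene_11z.png",cv2.resize(im[100:250,300:450],None,fx=4,fy=4,interpolation=cv2.INTER_CUBIC))
E
```

```text
t 22.7 p [0.407 0.157 0.313] xax [-0.002 -0.002 -1.   ] zax [-0.278  0.961 -0.001] jawyaw 106.1 j [ 15.6   2.9  93.3  -0.   84.  -90.5] F [ 0.6 -0.3 -2.6] gap 0.023
-0.075 (array([  7.72, -20.19,  -0.52]), array([ 0.01, -0.02, -2.42]))
0 (array([  7.88, -17.2 ,  -0.52]), array([ 0.01, -0.02, -2.42]))
0.075 (array([  8.05, -14.2 ,  -0.52]), array([ 0.01, -0.02, -2.42]))
```

View pics/scene_11z.png

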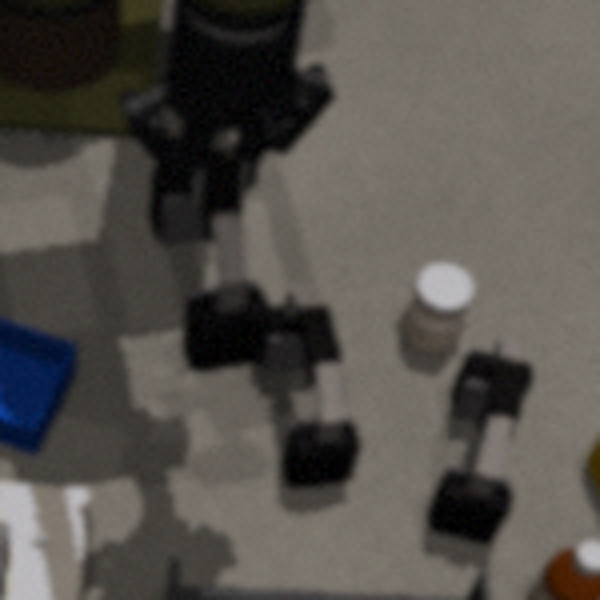

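Emit:
drive_tool(motion=[0.5, -1.2, 0, 0, 0, -0.2, 1.2, -3.1, 0, 0, 0, -0.4, 1.9, -5, 0, 0, 0, -0.8, 2.6, -6.9, 0, 0, 0, -1.2, 3.3, -8.8, 0, 0, 0, -1.6, 4.1, -10.7, 0, 0, 0, -2, 4.8, -12.6, 0, 0, 0, -2.42, 5.5, -14.5, 0, 0, 0, -2.42])

```text
time_s: 23.6
eef_pos: [0.5459, -0.2013, 0.3155]
tool_rot: [-88.6, 89.6, -1.9]
contact_force: [0.9, 0.6, -1.9]
finger_gap: 0.0228
```

```bash
cat >>h.py <<'E'
def slot(y,z,a=-3.2):
    a=np.radians(a);return np.array([.604-y*np.sin(a),-.273+y*np.cos(a),z])
E
python3 - <<'E'
from h import *
info();print(delta(slot(-.075,.20),Rt(86.8)))
E
```

```text
t 23.6 p [ 0.546 -0.201  0.316] xax [ 0.007 -0.    -1.   ] zax [0.058 0.998 0.   ] jawyaw 86.7 j [-2.450e+01  1.500e+01  7.790e+01  1.000e-01  8.680e+01 -1.112e+02] F [ 0.9  0.6 -1.9] gap 0.023
(array([ 2.15, -5.86, -4.62]), array([0.  , 0.05, 0.02]))
```

Emit:
drive_tool(motion=[0.7, -1.9, 0, 0, 0, 0, 1.4, -3.8, 0, 0, 0, 0, 2.15, -5.6, 0, 0, 0, 0, 2.15, -5.86, 0, 0, 0, 0, 2.15, -5.86, -1, 0, 0, 0, 2.15, -5.86, -2.3, 0, 0, 0, 2.15, -5.86, -3.6, 0, 0, 0, 2.15, -5.86, -4.2, 0, 0, 0])

```text
time_s: 24.4
eef_pos: [0.5968, -0.3458, 0.2052]
tool_rot: [12.8, 89.7, 99.5]
contact_force: [-1.0, 0.4, -2.2]
finger_gap: 0.0225
```

```bash
python3 - <<'E'
from h import *
info();print(delta(slot(-.075,.150),Rt(86.8)))
snap("12")
im=cv2.imread("pics/scene_12.png");cv2.imwrite("pics/scene_12z.png",cv2.resize(im[170:290,130:280],None,fx=5,fy=5,interpolation=cv2.INTER_CUBIC))
im=cv2.imread("pics/top_12.png");cv2.imwrite("pics/top_12z.png",cv2.resize(im[110:250,190:480],None,fx=2.7,fy=2.7,interpolation=cv2.INTER_CUBIC))
E
```

```text
t 24.4 p [ 0.597 -0.346  0.205] xax [-0.001  0.005 -1.   ] zax [0.058 0.998 0.005] jawyaw 86.7 j [ -33.7   27.8   73.3    0.2   79.1 -120.4] F [-1.   0.4 -2.2] gap 0.023
(array([ 0.12, -0.08, -2.21]), array([-0.03, -0.01,  0.02]))
```

View pics/scene_12z.png

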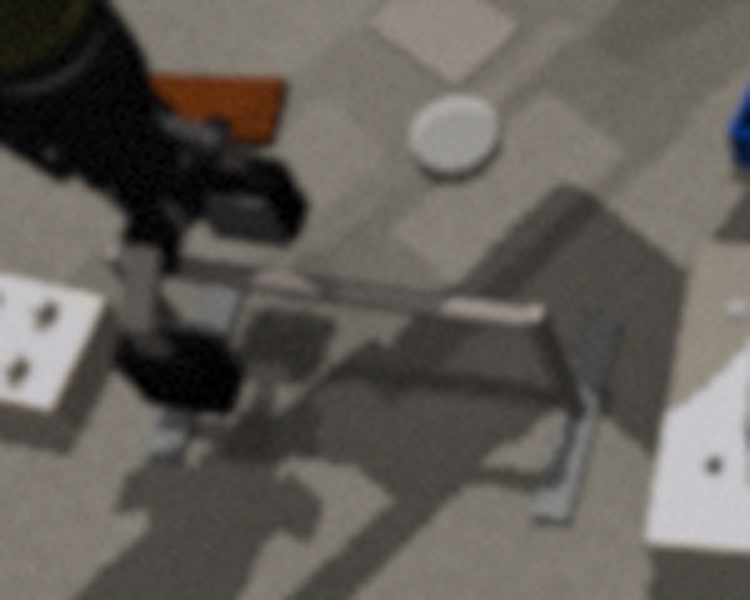

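View pics/top_12z.png

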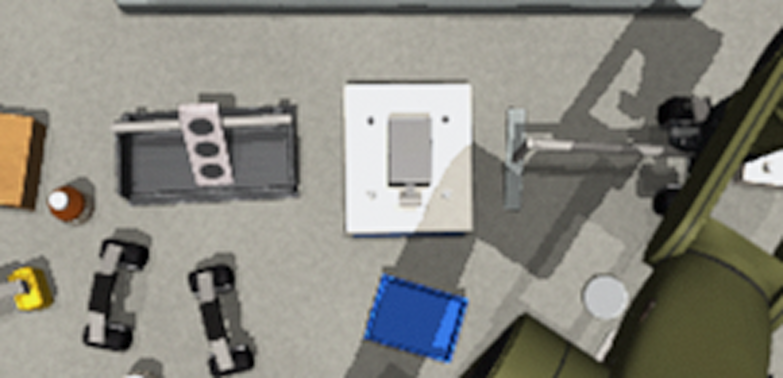

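Emit:
drive_tool(motion=[0.12, -0.08, -0.4, 0, 0, 0, 0.12, -0.08, -0.8, 0, 0, 0, 0.12, -0.08, -1.2, 0, 0, 0, 0.12, -0.08, -1.5, 0, 0, 0, 0.12, -0.08, -1.8, 0, 0, 0, 0.12, -0.08, -2, 0, 0, 0, 0.12, -0.08, -2.1, 0, 0, 0, 0.12, -0.08, -2.15, 0, 0, 0])

```text
time_s: 25.3
eef_pos: [0.5998, -0.3477, 0.1516]
tool_rot: [20.8, 89.7, 107.4]
contact_force: [-0.0, 0.9, -2.4]
finger_gap: 0.0224
```

```bash
python3 - <<'E'
from h import *
info();print(delta(slot(-.075,.150),Rt(86.8)))
snap("13")
im=cv2.imread("pics/scene_13.png");cv2.imwrite("pics/scene_13z.png",cv2.resize(im[170:290,130:280],None,fx=5,fy=5,interpolation=cv2.INTER_CUBIC))
E
```

```text
t 25.3 p [ 0.6   -0.348  0.152] xax [-0.002  0.005 -1.   ] zax [0.058 0.998 0.005] jawyaw 86.7 j [ -33.7   30.4   76.7    0.2   73.2 -120.4] F [-0.   0.9 -2.4] gap 0.022
(array([ 0.  , -0.01, -0.06]), array([-0.04, -0.01,  0.01]))
```

View pics/scene_13z.png

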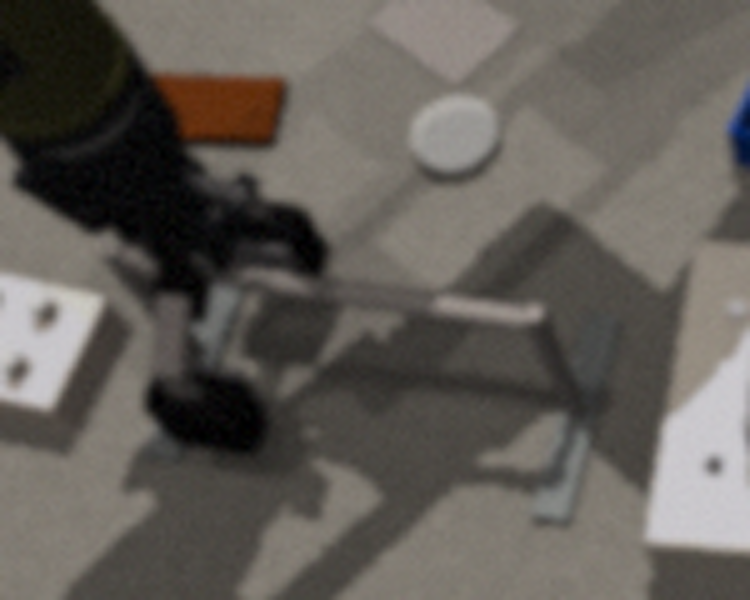

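Emit:
drive_tool(motion=[0, 0, -0.04, 0, 0, 0, 0, 0, -0.08, 0, 0, 0, 0, 0, -0.12, 0, 0, 0, 0, 0, -0.12, 0, 0, 0, 0, 0, -0.12, 0, 0, 0, 0, 0, -0.12, 0, 0, 0, 0, 0, -0.12, 0, 0, 0, 0, 0, -0.12, 0, 0, 0])

```text
time_s: 26.2
eef_pos: [0.6002, -0.348, 0.1501]
tool_rot: [5.8, 89.8, 92.5]
contact_force: [-1.8, 0.7, 5.9]
finger_gap: 0.0227
```

Emit:
drive_tool(motion=[0, 0, 0, 0, 0, 0, 0, 0, 0, 0, 0, 0, 0, 0, 0, 0, 0, 0, 0, 0, 0, 0, 0, 0, 0, 0, 0, 0, 0, 0, 0, 0, 0.6, 0, 0, 0, 0, 0, 2, 0, 0, 0, 0, 0, 3.5, 0, 0, 0], jaw=0)

```text
time_s: 27.0
eef_pos: [0.5994, -0.3474, 0.2368]
tool_rot: [30.4, 89.6, 117.1]
contact_force: [1.0, -0.4, -0.5]
finger_gap: 0.0425
```

Emit:
drive_tool(motion=[0, 0, 1, 0, 0, 0, -0.5, 1.5, 1, 0, 0, 0, -1, 3, 1, 0, 0, 0, -2, 5, 1, 0, 0, 0, -3, 7, 1, 0, 0, 0, -4, 9, 1, 0, 0, 0, -4.5, 11, 1, 0, 0, 0, -5, 13, 1, 0, 0, 0])

```text
time_s: 27.8
eef_pos: [0.4783, -0.0407, 0.2619]
tool_rot: [27.1, 89.6, 113.7]
contact_force: [1.9, -0.4, 0.5]
finger_gap: 0.0429
```

```bash
python3 - <<'E'
from h import *
info()
snap("14")
im=cv2.imread("pics/scene_14.png");cv2.imwrite("pics/scene_14z.png",cv2.resize(im[160:300,130:320],None,fx=4.2,fy=4.2,interpolation=cv2.INTER_CUBIC))
im=cv2.imread("pics/top_14.png");cv2.imwrite("pics/top_14z.png",cv2.resize(im[110:270,150:490],None,fx=2.35,fy=2.35,interpolation=cv2.INTER_CUBIC))
im=cv2.imread("pics/top_14.png");cv2.imwrite("pics/top_14y.png",cv2.resize(im[130:260,150:320],None,fx=4.6,fy=4.6,interpolation=cv2.INTER_CUBIC))
E
```

```text
t 27.8 p [ 0.478 -0.041  0.262] xax [-0.003  0.006 -1.   ] zax [0.059 0.998 0.006] jawyaw 86.6 j [-10.2   8.6  94.1   0.3  77.5 -96.9] F [ 1.9 -0.4  0.5] gap 0.043
```

View pics/scene_14z.png

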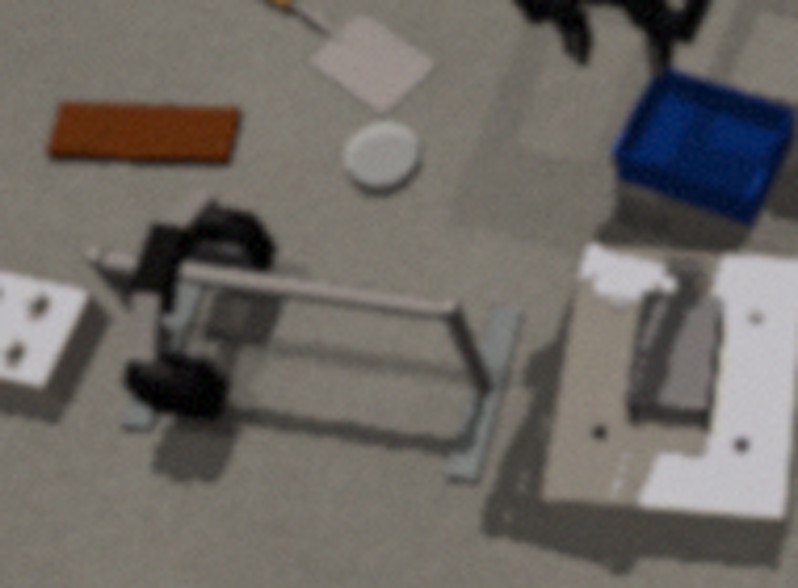

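View pics/top_14z.png

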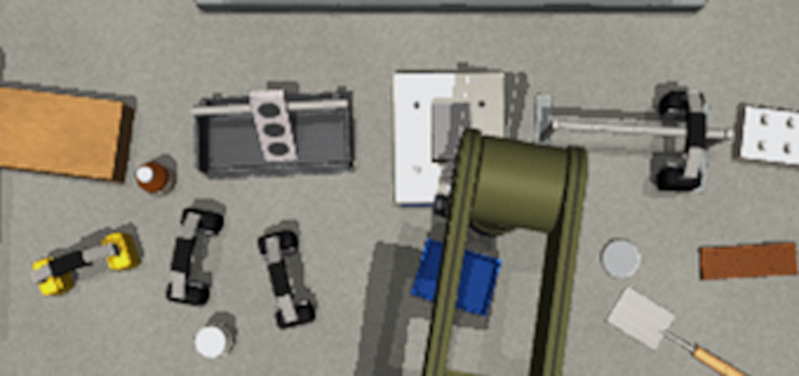

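View pics/top_14y.png

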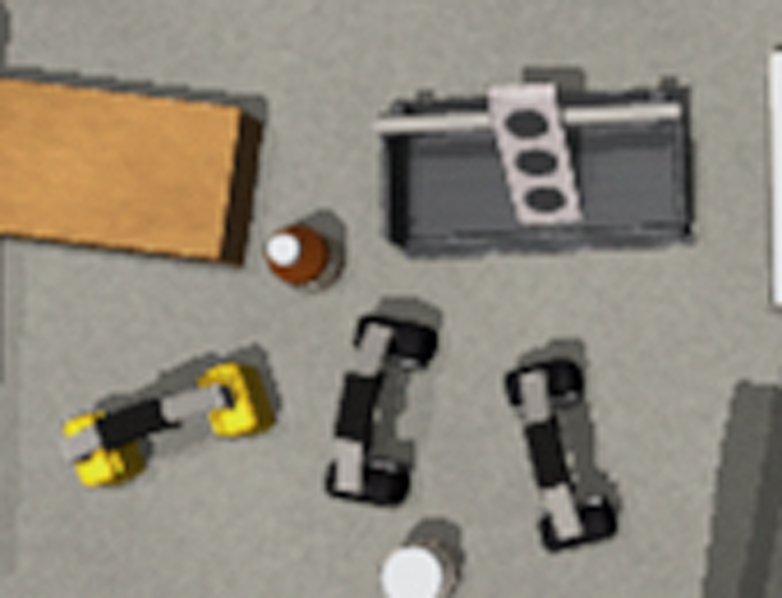

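```bash
python3 - <<'E'
from m import *
c=A((546,453),.128);a,b=A((565,515),.11),A((533,395),.11)
print(fr(c),fr((a+b)/2),ang(a,b)); yw=ang(a,b)
p=(c+(a+b)/2)/2
from kin import ik
print(ik(np.r_[p[:2],.111],np.array([0,0,-1.])))
print(delta([p[0],p[1],.165],Rt(90+yw)))
E
```

```text
[0.387 0.251 0.128] [0.385 0.251 0.11 ] 15.6
(array([ 27.8,  16.3, 109.1,  -0. ,  54.6]), np.float64(5.925665585476661e-11))
(array([-3.63, 11.51, -3.88]), array([-0.06, -0.05,  2.32]))
```

Emit:
drive_tool(motion=[-0.4, 1.3, 0, 0, 0, 0.3, -1, 3.2, 0, 0, 0, 0.8, -1.6, 5.1, 0, 0, 0, 1.4, -2.2, 7, 0, 0, 0, 2, -2.8, 8.9, 0, -0.06, -0.05, 2.32, -3.4, 10.8, 0, -0.06, -0.05, 2.32, -3.63, 11.51, 0, -0.06, -0.05, 2.32, -3.63, 11.51, -1, -0.06, -0.05, 2.32], jaw=0.7)

```text
time_s: 28.7
eef_pos: [0.3881, 0.2548, 0.2396]
tool_rot: [-72.7, 89.5, 33.1]
contact_force: [1.3, -0.3, -0.1]
finger_gap: 0.0723
```

```bash
python3 - <<'E'
from h import *
info();print(delta([.386,.251,.111],Rt(105.6)))
E
```

```text
t 28.7 p [0.388 0.255 0.24 ] xax [ 0.008  0.005 -1.   ] zax [-0.272  0.962  0.003] jawyaw 105.8 j [ 28.    8.   98.3   0.   73.2 -77.8] F [ 1.3 -0.3 -0.1] gap 0.072
(array([-0.08, -0.15, -5.15]), array([-0.04,  0.06, -0.03]))
```

Emit:
drive_tool(motion=[-0.08, -0.15, -0.8, 0, 0.05, 0, -0.08, -0.15, -1.8, 0, 0.05, 0, -0.08, -0.15, -2.8, 0, 0.05, 0, -0.08, -0.15, -3.6, 0, 0.05, 0, -0.08, -0.15, -4.3, 0, 0.05, 0, -0.08, -0.15, -4.8, 0, 0.05, 0, -0.08, -0.15, -5.1, 0, 0.05, 0, -0.08, -0.15, -5.15, 0, 0.05, 0])

```text
time_s: 29.5
eef_pos: [0.386, 0.2507, 0.1101]
tool_rot: [-9.3, 89.8, 96.5]
contact_force: [1.0, 0.7, 0.2]
finger_gap: 0.0727
```

```bash
python3 - <<'E'
from h import *
info();print(delta([.386,.251,.111],Rt(105.6)))
snap("15")
im=cv2.imread("pics/scene_15.png");cv2.imwrite("pics/scene_15z.png",cv2.resize(im[140:240,330:430],None,fx=6,fy=6,interpolation=cv2.INTER_CUBIC))
s,p,R=st()
f=lambda X:np.round((proj("scene",X)-[330,140])*6)
c=np.array([.386,.251,0]);Rm=Ro.from_euler('z',15.6,degrees=True)
for q in([.025,.012,.128],[-.025,.012,.128],[.025,-.012,.128],[-.025,-.012,.128],[.055,0,.064],[-.055,0,.064]): print(q,f(c+Rm.apply(q)))
E
```

```text
t 29.5 p [0.386 0.251 0.11 ] xax [-0.     0.004 -1.   ] zax [-0.272  0.962  0.004] jawyaw 105.8 j [ 27.6  16.4 109.2   0.3  54.3 -78.4] F [1.  0.7 0.2] gap 0.073
(array([0.  , 0.01, 0.03]), array([-0.03, -0.  , -0.02]))
[0.025, 0.012, 0.128] [330. 286.]
[-0.025, 0.012, 0.128] [305. 206.]
[0.025, -0.012, 0.128] [284. 293.]
[-0.025, -0.012, 0.128] [260. 213.]
[0.055, 0, 0.064] [304. 401.]
[-0.055, 0, 0.064] [254. 230.]
```

View pics/scene_15z.png

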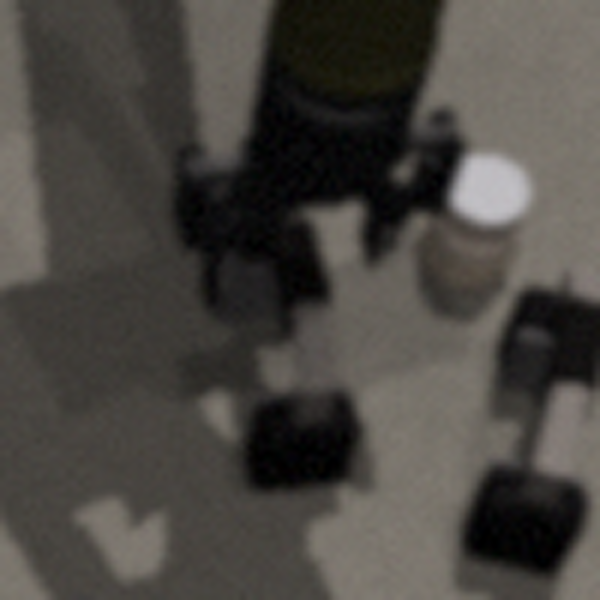

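Emit:
drive_tool(motion=[0, 0, 0.04, 0, 0, 0, 0, 0, 0.04, 0, 0, 0, 0, 0, 0.04, 0, 0, 0, 0, 0, 0.04, 0, 0, 0, 0, 0, 0.04, 0, 0, 0, 0, 0, 0.04, 0, 0, 0, 0, 0, 0.04, 0, 0, 0, 0, 0, 0.04, 0, 0, 0], jaw=-1)

```text
time_s: 30.4
eef_pos: [0.387, 0.2516, 0.1128]
tool_rot: [-37.8, 89.6, 68.0]
contact_force: [-0.4, 0.9, 6.1]
finger_gap: 0.0226
```

Emit:
drive_tool(motion=[0, 0, 0, 0, 0, 0, 0, 0, 0.3, 0, 0, 0, 0, 0, 1, 0, 0, 0, 0, 0, 2, 0, 0, 0, 0, 0, 3.5, 0, 0, 0, 0, 0, 5, 0, 0, 0, 0, 0, 6.5, 0, 0, 0, 0, 0, 8, 0, 0, 0])

```text
time_s: 31.2
eef_pos: [0.3862, 0.2511, 0.3143]
tool_rot: [-33.1, 89.7, 72.7]
contact_force: [0.5, 1.0, -1.7]
finger_gap: 0.0223
```

```bash
python3 - <<'E'
from h import *
info();print(delta(slot(0,.31),Rt(86.8)))
E
```

```text
t 31.2 p [0.386 0.251 0.314] xax [ 0.002  0.006 -1.   ] zax [-0.272  0.962  0.005] jawyaw 105.8 j [ 27.6   4.8  91.1   0.2  83.9 -78.3] F [ 0.5  1.  -1.7] gap 0.022
(array([  8.71, -20.96,  -0.17]), array([-0.04,  0.02, -2.38]))
```

Emit:
drive_tool(motion=[0.5, -1.2, 0, 0, 0, -0.2, 1.2, -3, 0, 0, 0, -0.4, 2, -4.9, 0, 0, 0, -0.8, 2.8, -6.8, 0, 0, 0, -1.2, 3.6, -8.7, 0, 0, 0, -1.6, 4.4, -10.6, 0, 0, 0, -2, 5.2, -12.5, 0, 0, 0, -2.38, 6, -14.4, 0, 0, 0, -2.38])

```text
time_s: 32.0
eef_pos: [0.5325, -0.1024, 0.3143]
tool_rot: [-25.0, 89.7, 61.6]
contact_force: [0.4, 0.9, -1.3]
finger_gap: 0.0226
```

Emit:
drive_tool(motion=[0.8, -1.9, 0, 0, 0, 0, 1.6, -3.8, 0, 0, 0, 0, 2.4, -5.7, 0, 0, 0, 0, 2.8, -6.6, 0, 0, 0, 0, 2.8, -6.6, 0, 0, 0, 0, 2.8, -6.6, 0, 0, 0, 0, 2.8, -6.6, 0, 0, 0, 0, 2.8, -6.6, 0, 0, 0, 0])

```text
time_s: 32.8
eef_pos: [0.602, -0.2658, 0.3146]
tool_rot: [-21.1, 89.6, 65.7]
contact_force: [1.5, -0.2, -1.3]
finger_gap: 0.0225
```

```bash
python3 - <<'E'
from h import *
info();print(delta(slot(0,.17),Rt(86.8)))
E
```

```text
t 32.8 p [ 0.602 -0.266  0.315] xax [ 0.003  0.006 -1.   ] zax [0.057 0.998 0.006] jawyaw 86.8 j [ -27.7   21.7   67.9    0.4   90.3 -114.5] F [ 1.5 -0.2 -1.3] gap 0.023
(array([ 0.08, -0.29, -5.79]), array([-0.04,  0.02,  0.01]))
```

Emit:
drive_tool(motion=[0.08, -0.29, -0.6, 0, 0, 0, 0.08, -0.29, -1.6, 0, 0, 0, 0.08, -0.29, -2.6, 0, 0, 0, 0.08, -0.29, -3.6, 0, 0, 0, 0.08, -0.29, -4.6, 0, 0, 0, 0.08, -0.29, -5.4, 0, 0, 0, 0.08, -0.29, -5.79, 0, 0, 0, 0.08, -0.29, -5.79, 0, 0, 0])

```text
time_s: 33.6
eef_pos: [0.6026, -0.2721, 0.1677]
tool_rot: [12.5, 89.6, 99.2]
contact_force: [0.4, 2.0, -1.7]
finger_gap: 0.0225
```

```bash
python3 - <<'E'
from h import *
info();print(delta(slot(0,.15),Rt(86.8)))
snap("16")
im=cv2.imread("pics/scene_16.png");cv2.imwrite("pics/scene_16z.png",cv2.resize(im[160:300,130:320],None,fx=4.2,fy=4.2,interpolation=cv2.INTER_CUBIC))
E
```

```text
t 33.6 p [ 0.603 -0.272  0.168] xax [-0.001  0.008 -1.   ] zax [0.056 0.998 0.007] jawyaw 86.8 j [ -28.2   27.3   80.     0.4   73.  -115.1] F [ 0.4  2.  -1.7] gap 0.022
(array([ 0.05, -0.04, -0.71]), array([-0.05, -0.01,  0.  ]))
```

View pics/scene_16z.png

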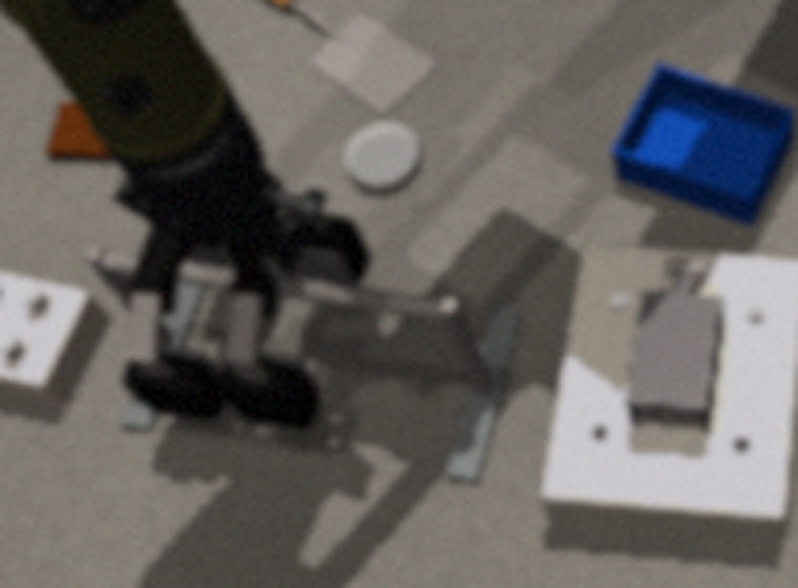

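Emit:
drive_tool(motion=[0, 0, -0.2, 0, 0, 0, 0, 0, -0.4, 0, 0, 0, 0, 0, -0.55, 0, 0, 0, 0, 0, -0.65, 0, 0, 0, 0, 0, -0.72, 0, 0, 0, 0, 0, -0.76, 0, 0, 0, 0, 0, -0.76, 0, 0, 0, 0, 0, -0.76, 0, 0, 0])

```text
time_s: 34.5
eef_pos: [0.6045, -0.2732, 0.1514]
tool_rot: [-30.8, 89.6, 56.0]
contact_force: [0.6, -0.0, -1.5]
finger_gap: 0.0225
```

```bash
python3 - <<'E'
from h import *
info()
E
```

```text
t 34.5 p [ 0.604 -0.273  0.151] xax [ 0.003  0.005 -1.   ] zax [0.056 0.998 0.005] jawyaw 86.8 j [ -28.2   28.1   81.1    0.4   70.8 -115.1] F [ 0.6 -0.  -1.5] gap 0.022
```

Emit:
drive_tool(motion=[0, 0, -0.04, 0, 0, 0, 0, 0, -0.08, 0, 0, 0, 0, 0, -0.08, 0, 0, 0, 0, 0, -0.08, 0, 0, 0, 0, 0, -0.08, 0, 0, 0, 0, 0, -0.08, 0, 0, 0, 0, 0, -0.08, 0, 0, 0, 0, 0, -0.08, 0, 0, 0])

```text
time_s: 35.3
eef_pos: [0.6047, -0.2732, 0.1509]
tool_rot: [-43.8, 89.6, 43.0]
contact_force: [-2.4, 1.1, 5.6]
finger_gap: 0.0224
```

Emit:
drive_tool(motion=[0, 0, 0, 0, 0, 0, 0, 0, 0, 0, 0, 0, 0, 0, 0, 0, 0, 0, 0, 0, 0, 0, 0, 0, 0, 0, 0, 0, 0, 0, 0, 0, 0.6, 0, 0, 0, 0, 0, 2, 0, 0, 0, 0, 0, 3.5, 0, 0, 0], jaw=0)

```text
time_s: 36.1
eef_pos: [0.6038, -0.2728, 0.2377]
tool_rot: [-9.7, 89.6, 77.1]
contact_force: [1.1, -1.2, -0.2]
finger_gap: 0.0429
```

Emit:
drive_tool(motion=[0, 0, 1, 0, 0, 0, -0.5, 1.5, 1, 0, 0, 0, -1, 3, 1, 0, 0, 0, -2, 5, 1, 0, 0, 0, -3, 7, 1, 0, 0, 0, -4, 9, 1, 0, 0, 0, -4.5, 11, 1, 0, 0, 0, -5, 13, 1, 0, 0, 0])

```text
time_s: 36.9
eef_pos: [0.4828, 0.0339, 0.2629]
tool_rot: [-13.2, 89.6, 73.6]
contact_force: [0.3, 1.1, -0.3]
finger_gap: 0.0425
```

```bash
python3 - <<'E'
from h import *
info()
snap("17")
im=cv2.imread("pics/scene_17.png");cv2.imwrite("pics/scene_17z.png",cv2.resize(im[160:300,130:320],None,fx=4.2,fy=4.2,interpolation=cv2.INTER_CUBIC))
im=cv2.imread("pics/top_17.png");cv2.imwrite("pics/top_17z.png",cv2.resize(im[110:270,150:490],None,fx=2.35,fy=2.35,interpolation=cv2.INTER_CUBIC))
cv2.imwrite("pics/top_17y.png",cv2.resize(im[130:260,150:320],None,fx=4.6,fy=4.6,interpolation=cv2.INTER_CUBIC))
E
```

```text
t 36.9 p [0.483 0.034 0.263] xax [ 0.002  0.006 -1.   ] zax [0.057 0.998 0.006] jawyaw 86.7 j [ -1.3   8.7  93.8   0.4  77.4 -88.1] F [ 0.3  1.1 -0.3] gap 0.042
```

View pics/scene_17z.png

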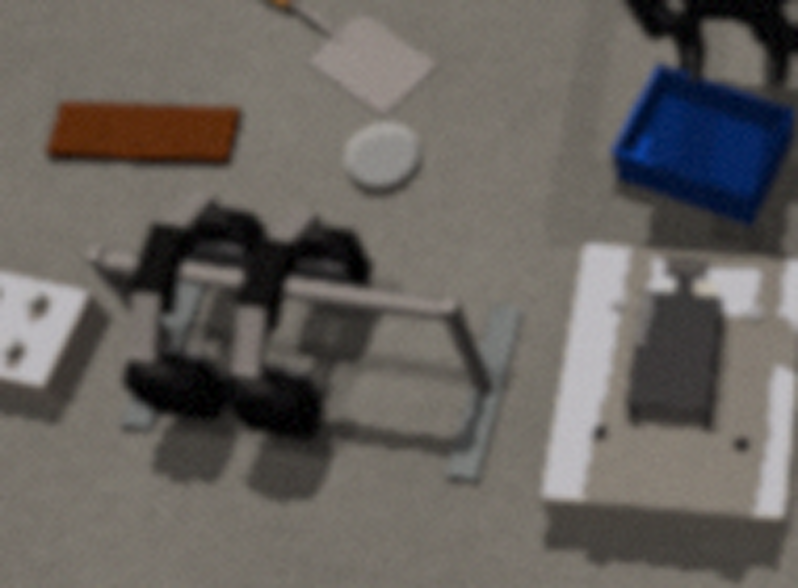

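View pics/top_17z.png

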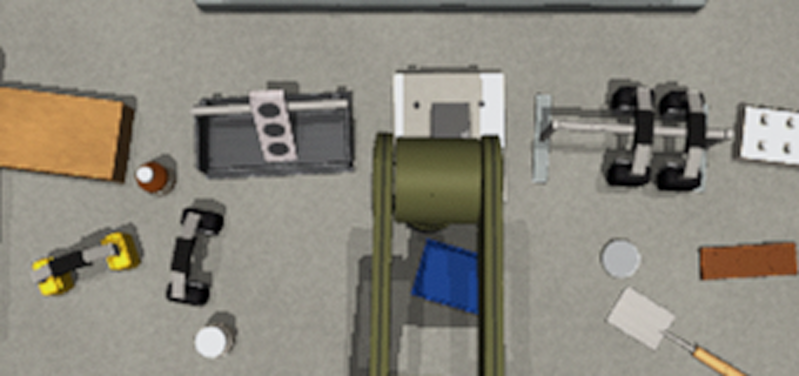

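View pics/top_17y.png

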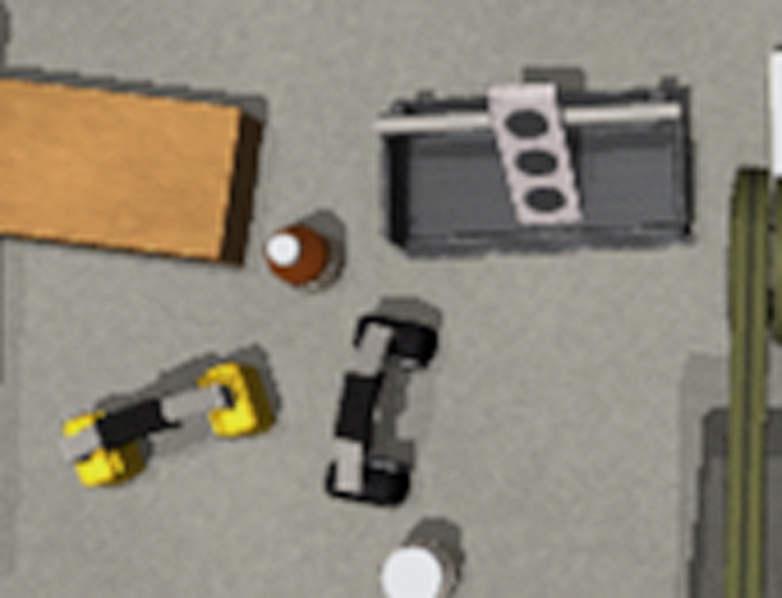

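```bash
python3 - <<'E'
from h import *
print(delta([.421,.392,.165],Rt(78.7)))
E
```

```text
(array([-2.42, 14.17, -3.92]), array([-0.07,  0.01, -1.05]))
```

Emit:
drive_tool(motion=[-0.2, 1.2, 0, 0, 0, 0, -0.5, 3.1, 0, 0, 0, -0.3, -0.9, 5, 0, 0, 0, -0.6, -1.2, 6.9, 0, 0, 0, -0.9, -1.5, 8.8, 0, 0, 0, -1.05, -1.9, 10.7, 0, -0.07, 0, -1.05, -2.2, 12.6, 0, -0.07, 0, -1.05, -2.42, 14.17, 0, -0.07, 0, -1.05], jaw=0.7)

```text
time_s: 37.8
eef_pos: [0.4209, 0.3941, 0.2628]
tool_rot: [-92.0, 89.9, -13.2]
contact_force: [1.2, -0.1, 1.1]
finger_gap: 0.0725
```

```bash
python3 - <<'E'
from h import *
info();print(delta([.421,.392,.111],Rt(78.7)))
E
```

```text
t 37.8 p [0.421 0.394 0.263] xax [ 0.001 -0.    -1.   ] zax [ 0.195  0.981 -0.   ] jawyaw 78.8 j [ 39.   16.4  83.3  -0.1  80.2 -39.8] F [ 1.2 -0.1  1.1] gap 0.073
(array([ 0.  , -0.09, -6.07]), array([ 0.  ,  0.01, -0.01]))
```

Emit:
drive_tool(motion=[0, -0.09, -0.8, 0, 0, 0, 0, -0.09, -1.8, 0, 0, 0, 0, -0.09, -3, 0, 0, 0, 0, -0.09, -4, 0, 0, 0, 0, -0.09, -4.8, 0, 0, 0, 0, -0.09, -5.5, 0, 0, 0, 0, -0.09, -5.9, 0, 0, 0, 0, -0.09, -6.05, 0, 0, 0])

```text
time_s: 38.6
eef_pos: [0.4211, 0.3912, 0.1104]
tool_rot: [-167.3, 89.9, -88.6]
contact_force: [-0.1, 0.2, -0.3]
finger_gap: 0.0725
```

```bash
python3 - <<'E'
from h import *
info();print(delta([.421,.392,.111],Rt(78.7)))
snap("18")
im=cv2.imread("pics/scene_18.png");cv2.imwrite("pics/scene_18z.png",cv2.resize(im[150:250,370:470],None,fx=6,fy=6,interpolation=cv2.INTER_CUBIC))
s,p,R=st()
f=lambda X:np.round((proj("scene",X)-[370,150])*6)
c=np.array([.421,.392,0]);Rm=Ro.from_euler('z',-11.3,degrees=True)
for q in([.025,.012,.128],[-.025,.012,.128],[.025,-.012,.128],[-.025,-.012,.128],[.055,0,.064],[-.055,0,.064]): print(q,f(c+Rm.apply(q)))
E
```

```text
t 38.6 p [0.421 0.391 0.11 ] xax [ 0.    -0.002 -1.   ] zax [ 0.195  0.981 -0.002] jawyaw 78.8 j [ 38.7  24.2  95.3  -0.1  60.5 -40. ] F [-0.1  0.2 -0.3] gap 0.073
(array([-0.  ,  0.03,  0.02]), array([ 0.01,  0.  , -0.01]))
[0.025, 0.012, 0.128] [350. 317.]
[-0.025, 0.012, 0.128] [365. 236.]
[0.025, -0.012, 0.128] [302. 305.]
[-0.025, -0.012, 0.128] [318. 224.]
[0.055, 0, 0.064] [287. 421.]
[-0.055, 0, 0.064] [321. 248.]
```

View pics/scene_18z.png

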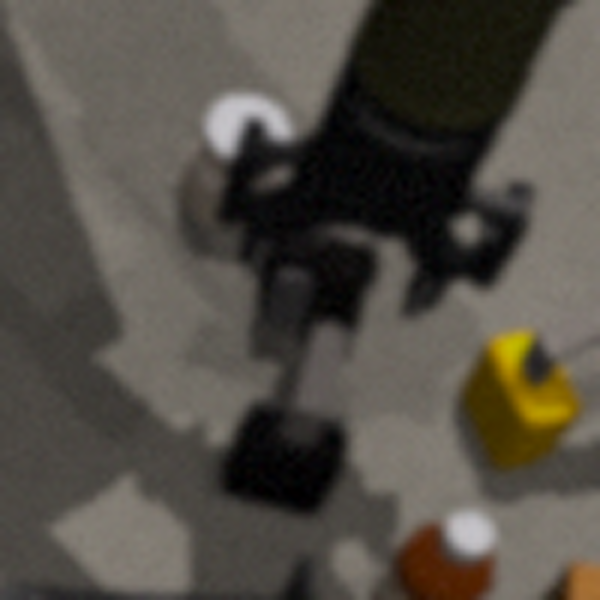

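Emit:
drive_tool(motion=[0, 0, 0.02, 0, 0, 0, 0, 0, 0.02, 0, 0, 0, 0, 0, 0.02, 0, 0, 0, 0, 0, 0.02, 0, 0, 0, 0, 0, 0.02, 0, 0, 0, 0, 0, 0.02, 0, 0, 0, 0, 0, 0.02, 0, 0, 0, 0, 0, 0.02, 0, 0, 0], jaw=-1)

```text
time_s: 39.5
eef_pos: [0.4221, 0.3926, 0.1129]
tool_rot: [-56.7, 89.8, 22.0]
contact_force: [-0.4, 1.9, 5.9]
finger_gap: 0.0226
```

Emit:
drive_tool(motion=[0, 0, 0, 0, 0, 0, 0, 0, 0.3, 0, 0, 0, 0, 0, 1, 0, 0, 0, 0, 0, 2, 0, 0, 0, 0, 0, 3.5, 0, 0, 0, 0, 0, 5, 0, 0, 0, 0, 0, 6.5, 0, 0, 0, 0, 0, 8, 0, 0, 0])

```text
time_s: 40.3
eef_pos: [0.4212, 0.3917, 0.3139]
tool_rot: [-99.6, 89.9, -20.8]
contact_force: [1.0, 0.1, -2.4]
finger_gap: 0.0221
```

```bash
python3 - <<'E'
from h import *
info();print(delta(slot(0.075,.31),Rt(86.8)))
E
```

```text
t 40.3 p [0.421 0.392 0.314] xax [ 0.001 -0.001 -1.   ] zax [ 0.195  0.981 -0.   ] jawyaw 78.8 j [ 38.8  14.7  78.6  -0.1  86.7 -40. ] F [ 1.   0.1 -2.4] gap 0.022
(array([  7.48, -23.59,  -0.15]), array([0.  , 0.01, 1.  ]))
```

Emit:
drive_tool(motion=[0.4, -1.2, 0, 0, 0, 0.1, 1, -3.1, 0, 0, 0, 0.3, 1.6, -5, 0, 0, 0, 0.5, 2.2, -6.9, 0, 0, 0, 0.7, 2.8, -8.8, 0, 0, 0, 1, 3.4, -10.7, 0, 0, 0, 1, 4, -12.6, 0, 0, 0, 1, 4.6, -14.5, 0, 0, 0, 1])

```text
time_s: 41.1
eef_pos: [0.5354, 0.0271, 0.3135]
tool_rot: [130.8, 90.0, -142.5]
contact_force: [0.2, 0.0, -0.5]
finger_gap: 0.0228
```

Emit:
drive_tool(motion=[0.6, -1.9, 0, 0, 0, 0, 1.2, -3.8, 0, 0, 0, 0, 1.8, -5.7, 0, 0, 0, 0, 2.4, -7.6, 0, 0, 0, 0, 2.8, -8.9, 0, 0, 0, 0, 2.8, -8.9, 0, 0, 0, 0, 2.8, -8.9, 0, 0, 0, 0, 2.8, -8.9, 0, 0, 0, 0])

```text
time_s: 41.9
eef_pos: [0.6045, -0.1944, 0.3129]
tool_rot: [72.7, 89.8, 159.5]
contact_force: [0.1, 0.6, -2.3]
finger_gap: 0.0229
```

```bash
python3 - <<'E'
from h import *
info();print(delta(slot(.075,.17),Rt(86.8)))
E
```

```text
t 41.9 p [ 0.605 -0.194  0.313] xax [-0.003  0.001 -1.   ] zax [0.056 0.998 0.001] jawyaw 86.8 j [ -21.6   19.9   71.1   -0.    89.2 -108.4] F [ 0.1  0.6 -2.3] gap 0.023
(array([ 0.15, -0.15, -5.72]), array([-0.01, -0.02,  0.  ]))
```

Emit:
drive_tool(motion=[0.15, -0.2, -0.6, 0, 0, 0, 0.15, -0.2, -1.6, 0, 0, 0, 0.15, -0.2, -2.6, 0, 0, 0, 0.15, -0.2, -3.6, 0, 0, 0, 0.15, -0.2, -4.6, 0, 0, 0, 0.15, -0.2, -5.4, 0, 0, 0, 0.15, -0.2, -5.72, 0, 0, 0, 0.15, -0.2, -5.72, 0, 0, 0])

```text
time_s: 42.7
eef_pos: [0.607, -0.198, 0.1681]
tool_rot: [71.5, 89.6, 158.4]
contact_force: [-0.5, -0.0, -2.3]
finger_gap: 0.0223
```

```bash
python3 - <<'E'
from h import *
info();print(delta(slot(.073,.15),Rt(86.8)))
snap("19")
im=cv2.imread("pics/scene_19.png");cv2.imwrite("pics/scene_19z.png",cv2.resize(im[160:300,130:320],None,fx=4.2,fy=4.2,interpolation=cv2.INTER_CUBIC))
E
```

```text
t 42.7 p [ 0.607 -0.198  0.168] xax [-0.006  0.002 -1.   ] zax [0.055 0.998 0.002] jawyaw 86.9 j [ -21.9   25.6   82.9   -0.    71.8 -108.7] F [-0.5 -0.  -2.3] gap 0.022
(array([ 0.04, -0.09, -0.72]), array([-0.02, -0.04, -0.01]))
```

View pics/scene_19z.png

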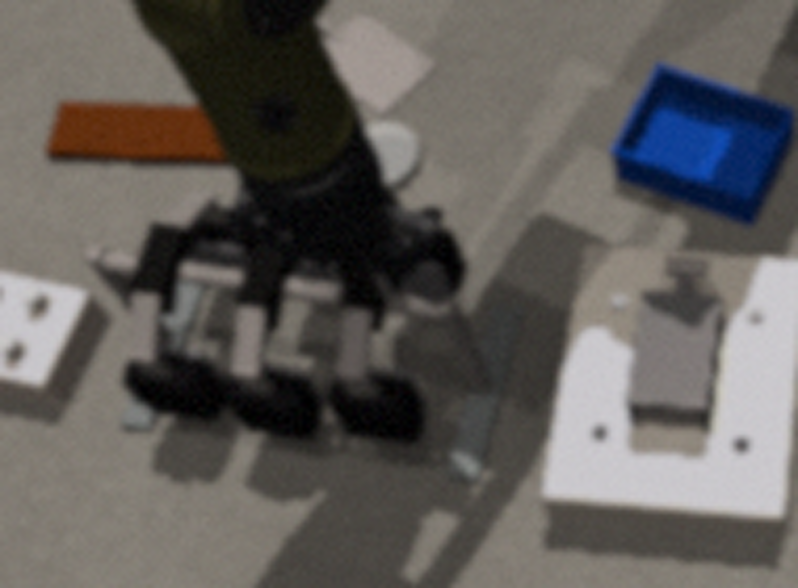

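Good alignment. Lower until contact, release, lift.

Emit:
drive_tool(motion=[0.04, -0.06, -0.2, 0, 0, 0, 0.04, -0.06, -0.4, 0, 0, 0, 0.04, -0.06, -0.55, 0, 0, 0, 0.04, -0.06, -0.65, 0, 0, 0, 0.04, -0.06, -0.72, 0, 0, 0, 0.04, -0.06, -0.78, 0, 0, 0, 0.04, -0.06, -0.82, 0, 0, 0, 0.04, -0.06, -0.82, 0, 0, 0])

```text
time_s: 43.6
eef_pos: [0.6099, -0.2006, 0.1507]
tool_rot: [77.7, 89.9, 164.5]
contact_force: [-1.3, 1.2, 2.1]
finger_gap: 0.0225
```

```bash
python3 - <<'E'
from h import *
info()
E
```

```text
t 43.6 p [ 0.61  -0.201  0.151] xax [-0.001  0.    -1.   ] zax [0.055 0.998 0.   ] jawyaw 86.8 j [ -22.    26.6   84.    -0.    69.5 -108.8] F [-1.3  1.2  2.1] gap 0.023
```

Emit:
drive_tool(motion=[0, 0, 0, 0, 0, 0, 0, 0, 0, 0, 0, 0, 0, 0, 0, 0, 0, 0, 0, 0, 0, 0, 0, 0, 0, 0, 0, 0, 0, 0, 0, 0, 0.6, 0, 0, 0, 0, 0, 2, 0, 0, 0, 0, 0, 3.5, 0, 0, 0], jaw=0)

```text
time_s: 44.4
eef_pos: [0.6089, -0.2002, 0.2377]
tool_rot: [73.0, 89.7, 159.9]
contact_force: [0.6, -0.2, -0.6]
finger_gap: 0.0428
```

Emit:
drive_tool(motion=[0, 0, 1, 0, 0, 0, -0.5, 1.5, 1, 0, 0, 0, -1, 3, 1, 0, 0, 0, -1.5, 4.5, 1, 0, 0, 0, -2, 6, 1, 0, 0, 0, -2.3, 7, 1, 0, 0, 0, -2.5, 8, 1, 0, 0, 0, -2.6, 8, 1, 0, 0, 0])

```text
time_s: 45.2
eef_pos: [0.5431, 0.0026, 0.2628]
tool_rot: [58.6, 89.7, 145.6]
contact_force: [1.0, -0.4, 0.2]
finger_gap: 0.0425
```

```bash
python3 - <<'E'
from h import *
info();print(delta([.546,.001,.135],Rt(90)))
snap("20")
im=cv2.imread("pics/scene_20.png");cv2.imwrite("pics/scene_20z.png",cv2.resize(im[160:300,130:320],None,fx=4.2,fy=4.2,interpolation=cv2.INTER_CUBIC))
im=cv2.imread("pics/top_20.png");cv2.imwrite("pics/top_20z.png",cv2.resize(im[110:270,150:490],None,fx=2.35,fy=2.35,interpolation=cv2.INTER_CUBIC))
E
```

```text
t 45.2 p [0.543 0.003 0.263] xax [-0.004  0.003 -1.   ] zax [0.052 0.999 0.003] jawyaw 87.0 j [ -4.3  13.8  87.1   0.2  79.4 -91.3] F [ 1.  -0.4  0.2] gap 0.043
(array([ 0.12, -0.07, -5.11]), array([-0.02, -0.03,  0.37]))
```

View pics/scene_20z.png

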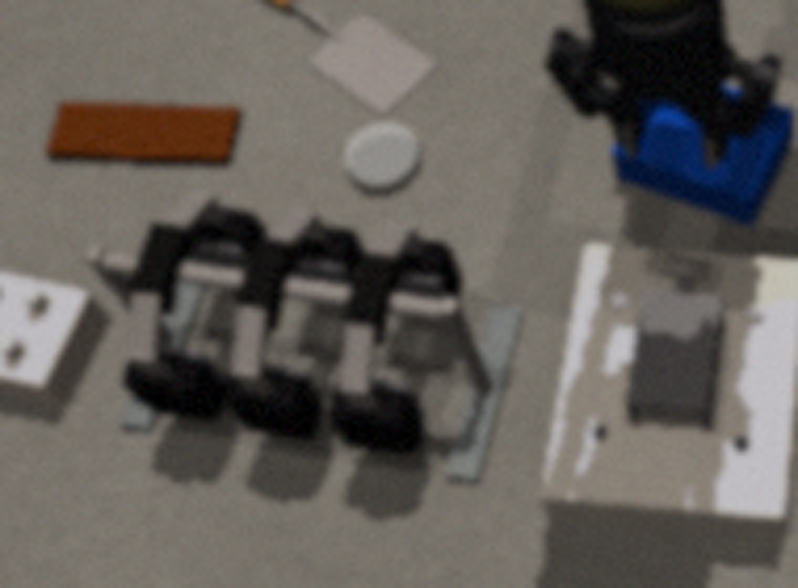

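View pics/top_20z.png

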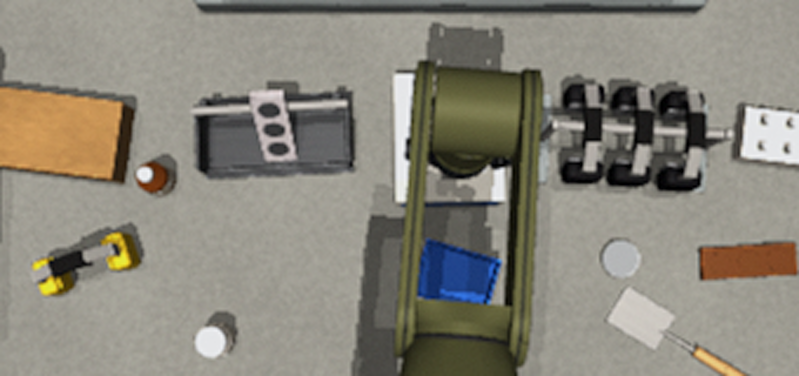

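```bash
python3 - <<'E'
from m import *
a,b=A((490,88),.136),A((553,85),.136);print(ang(b,a),np.linalg.norm(a-b))
a,b=A((520,222),.014),A((580,218),.014);print(ang(b,a),np.linalg.norm(a-b),fr(a),fr(b))
for s,z in(((527,123),.105),((537,162),.075),((546,199),.044)): print(fr(A(s,z)))
m=A((537,162),.075); print("rest",fr(Ro.from_euler('z',-3,degrees=True).apply(m-np.array([.617,.2695,0]))))
E
```

```text
92.9 0.04705990794134882
94.0 0.0485584633461283 [0.573 0.289 0.014] [0.576 0.241 0.014]
[0.638 0.271 0.105]
[0.612 0.267 0.075]
[0.588 0.264 0.044]
rest [-0.005 -0.002  0.075]
```

Emit:
drive_tool(motion=[0.12, -0.07, -0.8, 0, 0, 0.37, 0.12, -0.07, -1.8, 0, 0, 0.37, 0.12, -0.07, -3, 0, 0, 0.37, 0.12, -0.07, -4, 0, 0, 0.37, 0.12, -0.07, -4.7, 0, 0, 0.37, 0.12, -0.07, -5, 0, 0, 0.37, 0.12, -0.07, -5.1, 0, 0, 0.37, 0.12, -0.07, -5.1, 0, 0, 0.37])

```text
time_s: 46.1
eef_pos: [0.5472, -0.0024, 0.1356]
tool_rot: [81.4, 89.8, 171.2]
contact_force: [0.4, 0.0, 0.1]
finger_gap: 0.0426
```

```bash
python3 - <<'E'
from h import *
info();print(delta([.546,.001,.089],Rt(90)))
snap("21")
im=cv2.imread("pics/scene_21.png");cv2.imwrite("pics/scene_21z.png",cv2.resize(im[180:290,240:350],None,fx=5.4,fy=5.4,interpolation=cv2.INTER_CUBIC))
s,p,R=st()
f=lambda X:np.round((proj("scene",X)-[240,180])*5.4)
print("tcp",f(p),f(p+R.apply([0,0,.021])),f(p+R.apply([0,0,-.021])),"pin",f([.546,.016,.102]),f([.546,-.014,.102]))
E
```

```text
t 46.1 p [ 0.547 -0.002  0.136] xax [-0.004  0.001 -1.   ] zax [0.003 1.    0.001] jawyaw 89.8 j [ -4.7  20.7  96.9   0.   62.5 -94.5] F [0.4 0.  0.1] gap 0.043
(array([-0.05,  0.14, -1.86]), array([-0.  , -0.03,  0.02]))
tcp [275. 210.] [314. 214.] [237. 207.] pin [312. 239.] [258. 234.]
```

View pics/scene_21z.png

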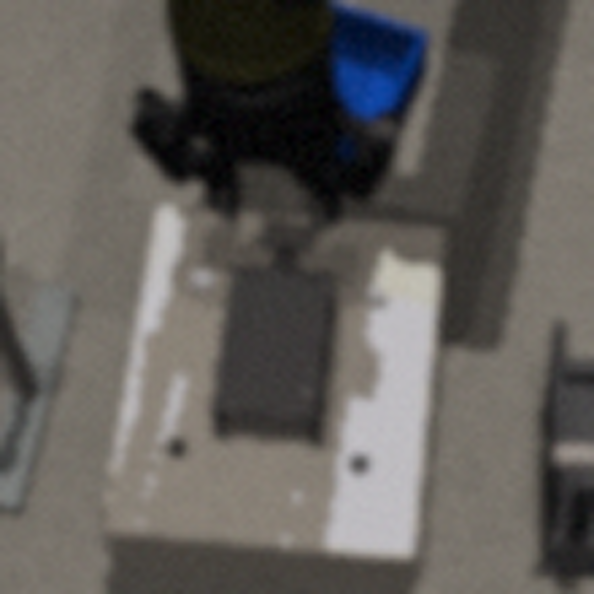

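Emit:
drive_tool(motion=[-0.04, 0.14, -0.4, 0, 0, 0, -0.05, 0.14, -0.8, 0, 0, 0, -0.05, 0.14, -1.2, 0, 0, 0, -0.05, 0.14, -1.6, 0, 0, 0, -0.05, 0.14, -1.8, 0, 0, 0, -0.05, 0.14, -1.86, 0, 0, 0, -0.05, 0.14, -1.86, 0, 0, 0, -0.05, 0.14, -1.86, 0, 0, 0])

```text
time_s: 47.0
eef_pos: [0.5467, 0.0013, 0.09]
tool_rot: [74.8, 89.9, 164.7]
contact_force: [0.4, -0.5, 0.4]
finger_gap: 0.0426
```

Emit:
drive_tool(motion=[0, 0, 0, 0, 0, 0, 0, 0, 0, 0, 0, 0, 0, 0, 0, 0, 0, 0, 0, 0, 0, 0, 0, 0, 0, 0, 0, 0, 0, 0, 0, 0, 0, 0, 0, 0, 0, 0, 0, 0, 0, 0, 0, 0, 0, 0, 0, 0], jaw=-1)

```text
time_s: 47.8
eef_pos: [0.5469, 0.0009, 0.0905]
tool_rot: [108.1, 89.9, -162.1]
contact_force: [-1.8, -4.3, 6.1]
finger_gap: 0.0285
```

```bash
python3 - <<'E'
from h import *
info()
s,p,R=st()
# arc rows relative to shut pin
a0=np.arctan2(.038,-.108);r=np.hypot(.038,.108)
for th in np.arange(0,1.75,.1):
    print(round(th,2),np.round(np.array([r*np.cos(a0-th)+.108,r*np.sin(a0-th)-.038])/.025,2))
E
```

```text
t 47.8 p [0.547 0.001 0.09 ] xax [-0.001 -0.    -1.   ] zax [ 0.002  1.    -0.   ] jawyaw 89.9 j [ -4.3  23.7 100.1  -0.   56.3 -94.2] F [-1.8 -4.3  6.1] gap 0.029
0.0 [0. 0.]
0.1 [0.17 0.42]
0.2 [0.39 0.83]
0.3 [0.64 1.21]
0.4 [0.93 1.56]
0.5 [1.26 1.89]
0.6 [1.61 2.17]
0.7 [2.   2.43]
0.8 [2.4  2.64]
0.9 [2.83 2.81]
1.0 [3.26 2.94]
1.1 [3.72 3.02]
1.2 [4.17 3.06]
1.3 [4.63 3.05]
1.4 [5.08 3.  ]
1.5 [5.53 2.9 ]
1.6 [5.97 2.75]
1.7 [6.38 2.57]
```

Emit:
drive_tool(motion=[0.17, 0, 0.42, 0, 0, 0, 0.39, 0, 0.83, 0, 0, 0, 0.64, 0, 1.21, 0, 0, 0, 0.93, 0, 1.56, 0, 0, 0, 1.26, 0, 1.89, 0, 0, 0, 1.61, 0, 2.17, 0, 0, 0, 2, 0, 2.43, 0, 0, 0, 2.4, 0, 2.64, 0, 0, 0])

```text
time_s: 48.6
eef_pos: [0.6062, 0.0016, 0.1561]
tool_rot: [78.7, 89.8, 168.5]
contact_force: [1.9, 1.1, -13.4]
finger_gap: 0.028
```

```bash
python3 - <<'E'
from h import *
info()
s,p,R=st()
a0=np.arctan2(.038,-.108);r=np.hypot(.038,.108)
b=np.array([.5469,.0905])
for th in np.arange(.6,1.75,.1):
    q=b+np.array([r*np.cos(a0-th)+.108,r*np.sin(a0-th)-.038]); print(round(th,2),np.round((q-p[[0,2]])/.025,2))
E
```

```text
t 48.6 p [0.606 0.002 0.156] xax [-0.004  0.001 -1.   ] zax [0.002 1.    0.001] jawyaw 89.9 j [ -3.9  23.8  88.1   0.   68.4 -93.7] F [  1.9   1.1 -13.4] gap 0.028
0.6 [-0.76 -0.45]
0.7 [-0.38 -0.2 ]
0.8 [0.03 0.01]
0.9 [0.45 0.18]
1.0 [0.89 0.31]
1.1 [1.34 0.39]
1.2 [1.8  0.43]
1.3 [2.26 0.42]
1.4 [2.71 0.37]
1.5 [3.16 0.27]
1.6 [3.59 0.13]
1.7 [ 4.01 -0.06]
```

Emit:
drive_tool(motion=[0.45, 0, 0.14, 0, 0, 0, 0.89, 0, 0.26, 0, 0, 0, 1.34, 0, 0.34, 0, 0, 0, 1.8, 0, 0.38, 0, 0, 0, 2.26, 0, 0.37, 0, 0, 0, 2.71, 0, 0.32, 0, 0, 0, 3.16, 0, 0.22, 0, 0, 0, 3.5, 0, 0.12, 0, 0, 0])

```text
time_s: 49.4
eef_pos: [0.6959, 0.0027, 0.16]
tool_rot: [30.4, 89.8, 120.3]
contact_force: [-3.0, 4.9, 2.8]
finger_gap: 0.0266
```

```bash
python3 - <<'E'
from h import *
info()
snap("22")
im=cv2.imread("pics/scene_22.png");cv2.imwrite("pics/scene_22z.png",cv2.resize(im[150:290,220:370],None,fx=4.2,fy=4.2,interpolation=cv2.INTER_CUBIC))
im=cv2.imread("pics/top_22.png");cv2.imwrite("pics/top_22z.png",cv2.resize(im[110:230,280:420],None,fx=4.2,fy=4.2,interpolation=cv2.INTER_CUBIC))
E
```

```text
t 49.4 p [0.696 0.003 0.16 ] xax [-0.001  0.003 -1.   ] zax [0.002 1.    0.003] jawyaw 89.9 j [ -3.3  30.2  75.9   0.1  74.1 -93.2] F [-3.   4.9  2.8] gap 0.027
```

View pics/scene_22z.png

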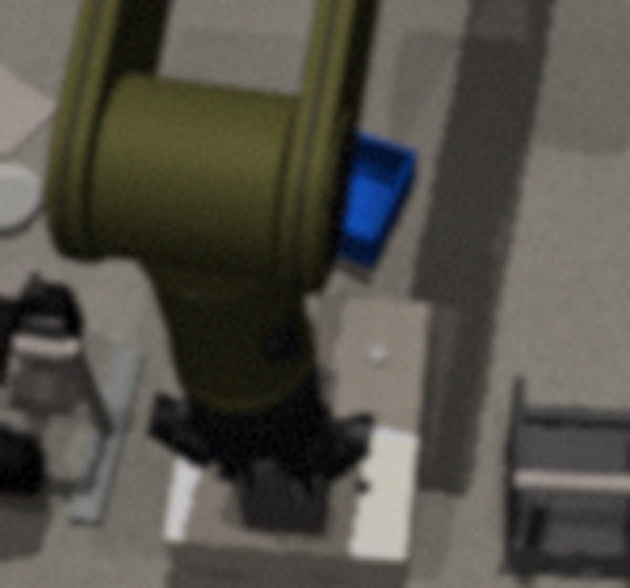

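View pics/top_22z.png

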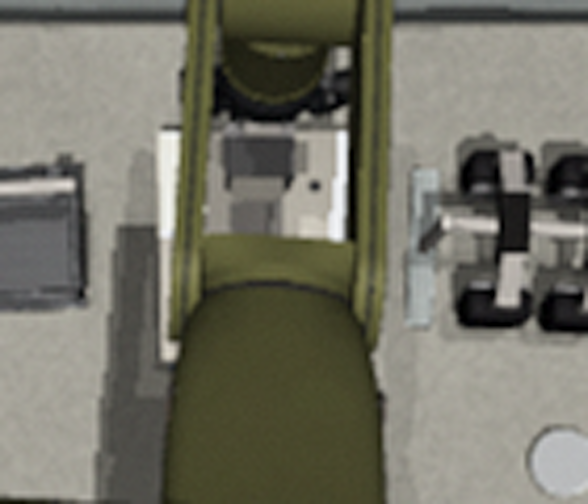

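Emit:
drive_tool(motion=[0, 0, 0, 0, 0, 0, 0, 0, 0, 0, 0, 0, 0, 0, 0, 0, 0, 0, 0, 0, 0, 0, 0, 0, 0, 0, 0.5, 0, 0, 0, 0, 0, 1.5, 0, 0, 0, 0, 0, 3, 0, 0, 0, 0, 0, 4, 0, 0, 0], jaw=0)

```text
time_s: 50.3
eef_pos: [0.6976, 0.0024, 0.2634]
tool_rot: [-60.1, 89.8, 29.7]
contact_force: [0.4, -0.2, 0.4]
finger_gap: 0.0424
```

Emit:
drive_tool(motion=[-1, 0.6, 0, 0, 0, 0, -2.2, 1.2, 0, 0, 0, 0, -3.4, 2, 0, 0, 0, 0, -3.7, 2.2, 0, 0, 0, 0, -3.7, 2.2, -1.5, 0, 0, 0, -3.7, 2.2, -2.5, 0, 0, 0, -3.7, 2.2, -2.5, 0, 0, 0, -3.7, 2.2, -2.5, 0, 0, 0], jaw=-1)

```text
time_s: 51.1
eef_pos: [0.6057, 0.0572, 0.2015]
tool_rot: [-65.1, 89.7, 24.8]
contact_force: [-0.2, 0.2, -0.3]
finger_gap: 0.0002
```

```bash
python3 - <<'E'
from h import *
info();print(delta([.603,.056,.078],Rt(90)))
snap("23")
im=cv2.imread("pics/scene_23.png");cv2.imwrite("pics/scene_23z.png",cv2.resize(im[150:290,220:370],None,fx=4.2,fy=4.2,interpolation=cv2.INTER_CUBIC))
im=cv2.imread("pics/top_23.png");cv2.imwrite("pics/top_23z.png",cv2.resize(im[110:230,280:420],None,fx=4.2,fy=4.2,interpolation=cv2.INTER_CUBIC))
f=lambda X:np.round((proj("scene",X)-[220,150])*4.2)
print("tip",f([.610,.018,.092]),"pivot",f([.61,.0015,.062]))
E
```

```text
t 51.1 p [0.606 0.057 0.202] xax [ 0.004  0.002 -1.   ] zax [0.003 1.    0.002] jawyaw 89.9 j [  1.4  21.4  84.8   0.1  73.5 -88.5] F [-0.2  0.2 -0.3] gap 0.0
(array([-0.11, -0.05, -4.94]), array([-0.01,  0.03,  0.02]))
tip [318. 401.] pivot [298. 415.]
```

View pics/scene_23z.png

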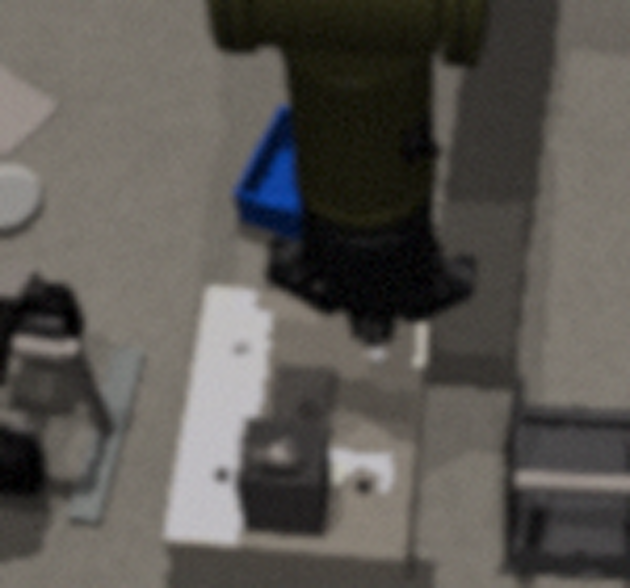

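View pics/top_23z.png

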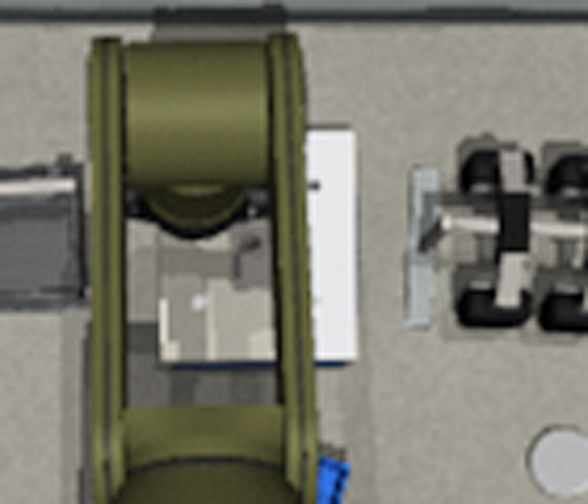

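Emit:
drive_tool(motion=[-0.1, -0.05, -0.8, 0, 0, 0, -0.1, -0.05, -1.8, 0, 0, 0, -0.1, -0.05, -2.8, 0, 0, 0, -0.1, -0.05, -3.6, 0, 0, 0, -0.1, -0.05, -4.3, 0, 0, 0, -0.1, -0.05, -4.7, 0, 0, 0, -0.1, -0.05, -4.9, 0, 0, 0, -0.1, -0.05, -4.94, 0, 0, 0])

```text
time_s: 52.0
eef_pos: [0.6049, 0.0559, 0.0797]
tool_rot: [-75.7, 89.5, 14.2]
contact_force: [-0.8, -1.2, 0.6]
finger_gap: 0.0003
```

Emit:
drive_tool(motion=[0, -0.25, 0, 0, 0, 0, 0, -0.5, 0, 0, 0, 0, 0, -0.75, 0, 0, 0, 0, 0, -1, 0, 0, 0, 0, 0, -1.2, 0, 0, 0, 0, 0, -1.4, 0, 0, 0, 0, 0, -1.6, 0, 0, 0, 0, 0, -1.7, 0, 0, 0, 0])

```text
time_s: 52.8
eef_pos: [0.6052, 0.0129, 0.0798]
tool_rot: [-76.8, 89.5, 13.0]
contact_force: [0.3, 2.0, 0.1]
finger_gap: -0.0005
```

```bash
python3 - <<'E'
from h import *
info()
snap("24")
im=cv2.imread("pics/scene_24.png");cv2.imwrite("pics/scene_24z.png",cv2.resize(im[200:290,250:350],None,fx=6,fy=6,interpolation=cv2.INTER_CUBIC))
im=cv2.imread("pics/top_24.png");cv2.imwrite("pics/top_24z.png",cv2.resize(im[110:230,280:420],None,fx=4.2,fy=4.2,interpolation=cv2.INTER_CUBIC))
f=lambda X:np.round((proj("scene",X)-[250,200])*6)
print("tip off",f([.610,.018,.092]),"on",f([.610,-.015,.092]),"pivot",f([.61,.0015,.062]))
E
```

```text
t 52.8 p [0.605 0.013 0.08 ] xax [ 0.008  0.002 -1.   ] zax [0.003 1.    0.002] jawyaw 89.8 j [ -2.9  28.   93.7   0.2  57.8 -92.8] F [0.3 2.  0.1] gap -0.0
tip off [275. 272.] on [208. 266.] pivot [245. 293.]
```

View pics/scene_24z.png

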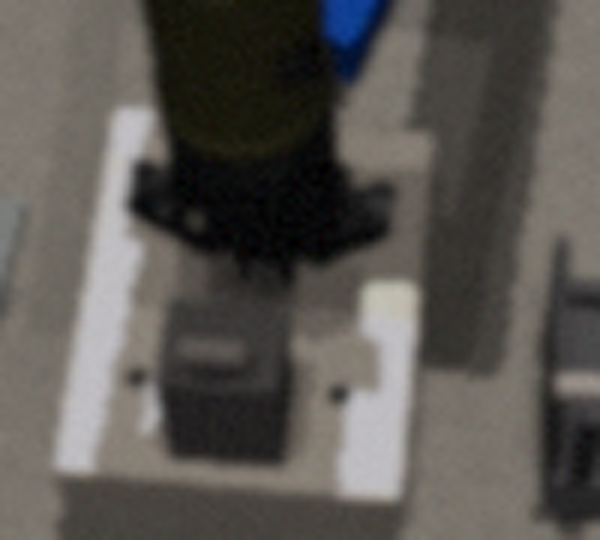

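View pics/top_24z.png

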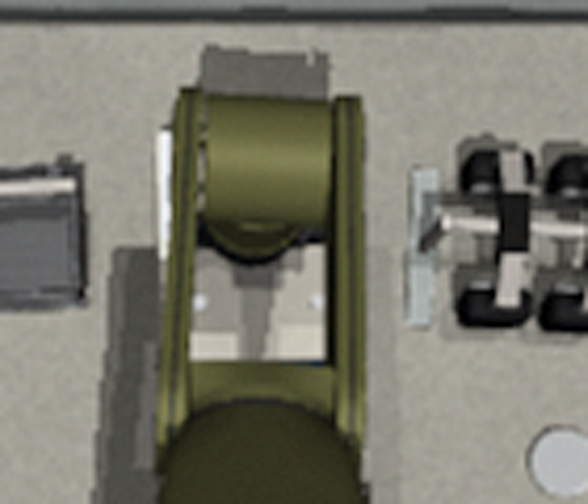

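Emit:
drive_tool(motion=[0, -0.06, 0, 0, 0, 0, 0, -0.12, 0, 0, 0, 0, 0, -0.2, 0, 0, 0, 0, 0, -0.28, 0, 0, 0, 0, 0, -0.34, 0, 0, 0, 0, 0, -0.34, 0, 0, 0, 0, 0, -0.34, 0, 0, 0, 0, 0, -0.34, 0, 0, 0, 0])

```text
time_s: 53.7
eef_pos: [0.6047, 0.0053, 0.0794]
tool_rot: [-66.8, 89.5, 23.0]
contact_force: [0.5, 5.3, -1.7]
finger_gap: -0.0001
```

Emit:
drive_tool(motion=[0, -0.04, 0, 0, 0, 0, 0, -0.08, 0, 0, 0, 0, 0, -0.12, 0, 0, 0, 0, 0, -0.16, 0, 0, 0, 0, 0, -0.2, 0, 0, 0, 0, 0, -0.2, 0, 0, 0, 0, 0, -0.2, 0, 0, 0, 0, 0, -0.2, 0, 0, 0, 0])

```text
time_s: 54.5
eef_pos: [0.6046, 0.0046, 0.0793]
tool_rot: [-36.5, 89.3, 53.2]
contact_force: [1.5, 15.1, -0.3]
finger_gap: 0.0004
```

Emit:
drive_tool(motion=[0, 0.6, 0, 0, 0, 0, 0, 1.2, 0.5, 0, 0, 0, 0, 1.6, 2, 0, 0, 0, 0, 2, 3.5, 0, 0, 0, -1, 2.5, 5, 0, 0, 0, -2.5, 3, 5, 0, 0, 0, -4, 4, 5, 0, 0, 0, -5, 5, 5, 0, 0, 0])

```text
time_s: 55.3
eef_pos: [0.477, 0.1297, 0.2057]
tool_rot: [-41.9, 89.3, 47.8]
contact_force: [0.3, -0.5, 0.2]
finger_gap: 0.0
```

```bash
python3 - <<'E'
from h import *
info()
snap("25")
im=cv2.imread("pics/scene_25.png");cv2.imwrite("pics/scene_25z.png",cv2.resize(im[200:290,250:350],None,fx=6,fy=6,interpolation=cv2.INTER_CUBIC))
im=cv2.imread("pics/top_25.png");cv2.imwrite("pics/top_25z.png",cv2.resize(im[110:230,280:420],None,fx=4.2,fy=4.2,interpolation=cv2.INTER_CUBIC))
g=lambda X:np.round((proj("top",X)-[280,110])*4.2)
print("top: tip off",g([.610,.018,.092]),"on",g([.610,-.015,.092]))
th=np.arctan2(.16+.012-.064,.696-.655)
print("pin expect top",g([.696,.0015,.172]))
for n in("guard_grip","toggle_tip"):
  for c in("scene","top"):
    for r in mark_of(n,c)[:2]: print(n,c,round(r["confidence"],2),np.round(r["location"],1))
E
```

```text
t 55.3 p [0.477 0.13  0.206] xax [ 0.008  0.009 -1.   ] zax [0.005 1.    0.009] jawyaw 89.7 j [ 10.   12.2  98.2   0.4  69.1 -79.9] F [ 0.3 -0.5  0.2] gap 0.0
top: tip off [236. 231.] on [276. 231.]
pin expect top [260. 108.]
guard_grip scene 0.89 [284.  258.7]
guard_grip scene 0.24 [227.8 244.3]
guard_grip top 0.6 [339.6 139.8]
guard_grip top 0.54 [339.9 168.4]
toggle_tip scene 0.5 [284.8 244.8]
toggle_tip scene 0.23 [296.6 197.8]
toggle_tip top 0.39 [347.8 163.9]
toggle_tip top 0.3 [341.8 140.4]
```

View pics/scene_25z.png

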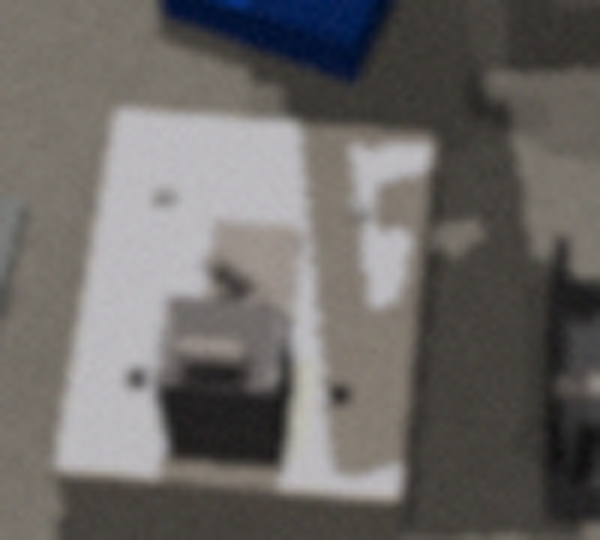

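View pics/top_25z.png

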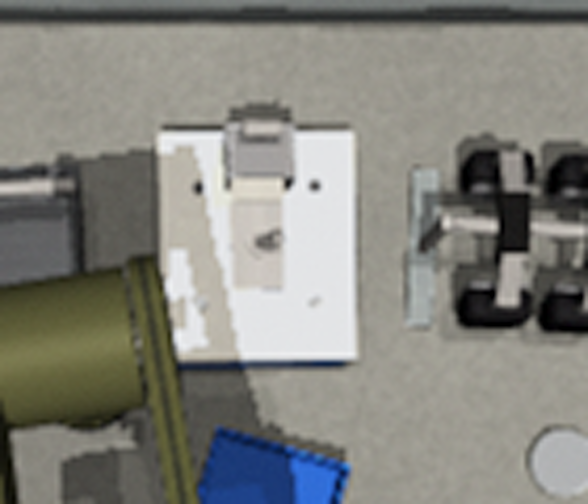

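```bash
python3 - <<'E'
from h import *
X=tri((250+210/6,200+346/6),(280+262/4.2,110+128/4.2));print(fr(X))
X2=tri((284,258.7),(339.6,139.8));print(fr(X2))
print(delta([.694,.002,.24],Rt(90)))
f=lambda X:proj("scene",X);g=lambda X:proj("top",X)
for th in(1.4,1.5,1.6,1.7):
    a0=np.arctan2(.038,-.108);r=np.hypot(.038,.108)
    P_=[.655+r*np.cos(a0-th),.0015,.064+r*np.sin(a0-th)];print(th,fr(P_),np.round(f(P_),1),np.round(g(P_),1))
E
```

```text
[0.681 0.001 0.169]
[0.684 0.005 0.17 ]
(array([ 8.52, -5.09,  1.4 ]), array([-0.07,  0.07,  0.03]))
1.4 [0.674 0.002 0.177] [284.9 254.2] [342. 142.]
1.5 [0.685 0.002 0.174] [284.3 258.5] [342.  138.8]
1.6 [0.696 0.002 0.171] [283.8 262.8] [342.  135.8]
1.7 [0.707 0.002 0.166] [283.4 267.2] [341.9 133.1]
```

Emit:
drive_tool(motion=[0, -0.5, 1.4, 0, 0, 0, 0.5, -2, 2, 0, 0, 0, 1.5, -3.5, 2, 0, 0, 0, 3.2, -5.09, 2, 0, 0, 0, 4.9, -5.11, 2, 0, 0, 0, 6.6, -5.11, 2, 0, 0, 0, 8, -5.11, 2, -0.07, 0.07, 0, 8.1, -5.11, 2, -0.07, 0.07, 0], jaw=0)

```text
time_s: 56.4
eef_pos: [0.6889, -0.0004, 0.2532]
tool_rot: [-123.8, 89.9, -34.2]
contact_force: [-1.2, 0.5, -0.1]
finger_gap: 0.0425
```

```bash
python3 - <<'E'
from h import *
info();print(delta([.683,.0015,.163],Rt(90)))
E
```

```text
t 56.4 p [ 0.689 -0.     0.253] xax [ 0.002 -0.001 -1.   ] zax [ 0.006  1.    -0.001] jawyaw 89.6 j [ -3.5  25.9  69.6  -0.1  84.3 -93.2] F [-1.2  0.5 -0.1] gap 0.042
(array([-0.24,  0.08, -3.61]), array([0.01, 0.01, 0.04]))
```

Emit:
drive_tool(motion=[-0.24, 0.07, -0.6, 0, 0, 0, -0.24, 0.07, -1.4, 0, 0, 0, -0.24, 0.07, -2.2, 0, 0, 0, -0.24, 0.07, -2.9, 0, 0, 0, -0.24, 0.07, -3.4, 0, 0, 0, -0.24, 0.07, -3.6, 0, 0, 0, -0.24, 0.07, -3.61, 0, 0, 0, -0.24, 0.07, -3.61, 0, 0, 0])

```text
time_s: 57.2
eef_pos: [0.6835, 0.0011, 0.1637]
tool_rot: [-113.9, 89.8, -24.3]
contact_force: [0.8, 0.2, -0.5]
finger_gap: 0.0427
```

Emit:
drive_tool(motion=[0, 0, 0, 0, 0, 0, 0, 0, 0, 0, 0, 0, 0, 0, 0, 0, 0, 0, 0, 0, 0, 0, 0, 0, 0, 0, 0, 0, 0, 0, 0, 0, 0, 0, 0, 0, 0, 0, 0, 0, 0, 0, 0, 0, 0, 0, 0, 0], jaw=-1)

```text
time_s: 58.0
eef_pos: [0.6843, 0.0027, 0.1651]
tool_rot: [-83.0, 89.7, 6.7]
contact_force: [0.1, 5.1, 2.3]
finger_gap: 0.0281
```

```bash
python3 - <<'E'
from h import *
info()
s,p,R=st()
a0=np.arctan2(.038,-.108);r=np.hypot(.038,.108)
t0=1.48
o=np.array([r*np.cos(a0-t0),r*np.sin(a0-t0)])
for th in np.arange(1.4,-.05,-.1):
    q=np.array([r*np.cos(a0-th),r*np.sin(a0-th)]); print(round(th,2),np.round((q-o)/.025,2))
E
```

```text
t 58.0 p [0.684 0.003 0.165] xax [ 0.006  0.001 -1.   ] zax [0.006 1.    0.001] jawyaw 89.7 j [ -3.3  28.8  77.5   0.1  73.3 -93. ] F [0.1 5.1 2.3] gap 0.028
1.4 [-0.36  0.08]
1.3 [-0.81  0.13]
1.2 [-1.27  0.14]
1.1 [-1.73  0.1 ]
1.0 [-2.18  0.02]
0.9 [-2.62 -0.11]
0.8 [-3.04 -0.28]
0.7 [-3.45 -0.49]
0.6 [-3.83 -0.75]
0.5 [-4.18 -1.03]
0.4 [-4.51 -1.36]
0.3 [-4.8  -1.71]
0.2 [-5.05 -2.09]
0.1 [-5.27 -2.5 ]
-0.0 [-5.44 -2.92]
```

Emit:
drive_tool(motion=[-0.36, 0, 0.06, 0, 0, 0, -0.81, 0, 0.1, 0, 0, 0, -1.27, 0, 0.11, 0, 0, 0, -1.73, 0, 0.07, 0, 0, 0, -2.18, 0, 0, 0, 0, 0, -2.62, 0, -0.13, 0, 0, 0, -3.04, 0, -0.3, 0, 0, 0, -3.45, 0, -0.51, 0, 0, 0])

```text
time_s: 58.8
eef_pos: [0.5974, 0.0018, 0.1561]
tool_rot: [-95.9, 89.5, -6.3]
contact_force: [-2.5, -3.0, 16.6]
finger_gap: 0.0279
```

```bash
python3 - <<'E'
from h import *
info()
s,p,R=st()
a0=np.arctan2(.038,-.108);r=np.hypot(.038,.108)
t0=1.48
o=np.array([r*np.cos(a0-t0),r*np.sin(a0-t0)]);b=np.array([.6843,.1651])
for th in np.arange(.8,-.05,-.1):
    q=np.array([r*np.cos(a0-th),r*np.sin(a0-th)])-o+b; print(round(th,2),np.round((q-p[[0,2]])/.025,2))
print(delta([.5469,.001,.0895],Rt(90)))
E
```

```text
t 58.8 p [0.597 0.002 0.156] xax [ 0.009 -0.001 -1.   ] zax [ 0.006  1.    -0.001] jawyaw 89.7 j [ -3.9  22.8  89.9  -0.   66.8 -93.5] F [-2.5 -3.  16.6] gap 0.028
0.8 [0.43 0.08]
0.7 [ 0.03 -0.13]
0.6 [-0.35 -0.38]
0.5 [-0.71 -0.67]
0.4 [-1.03 -1.  ]
0.3 [-1.32 -1.35]
0.2 [-1.58 -1.73]
0.1 [-1.79 -2.13]
0.0 [-1.97 -2.56]
(array([-2.02, -0.03, -2.66]), array([0.01, 0.07, 0.04]))
```

Emit:
drive_tool(motion=[-0.35, 0, -0.34, 0, 0, 0, -0.71, 0, -0.63, 0, 0, 0, -1.03, 0, -0.96, 0, 0, 0, -1.32, 0, -1.32, 0, 0, 0, -1.58, 0, -1.72, 0, 0, 0, -1.79, 0, -2.14, 0, 0, 0, -1.97, 0, -2.6, 0, 0, 0, -2.02, 0, -2.72, 0, 0, 0])

```text
time_s: 59.6
eef_pos: [0.5384, 0.0009, 0.0869]
tool_rot: [122.2, 89.7, -148.1]
contact_force: [-9.4, -2.3, 10.0]
finger_gap: 0.0279
```

```bash
python3 - <<'E'
from h import *
info();print(delta([.5469,.001,.0895],Rt(90)))
E
```

```text
t 59.6 p [0.538 0.001 0.087] xax [-0.004 -0.003 -1.   ] zax [ 0.005  1.    -0.003] jawyaw 89.7 j [ -4.3  23.5 101.2  -0.2  55.5 -93.9] F [-9.4 -2.3 10. ] gap 0.028
(array([0.34, 0.01, 0.1 ]), array([ 0.02, -0.03,  0.04]))
```

Emit:
drive_tool(motion=[0.2, 0, -0.05, 0, 0, 0, 0.3, 0, -0.1, 0, 0, 0, 0.3, 0, -0.1, 0, 0, 0, 0.3, 0, -0.1, 0, 0, 0, 0.3, 0, -0.1, 0, 0, 0, 0.3, 0, -0.1, 0, 0, 0, 0.3, 0, -0.1, 0, 0, 0, 0.3, 0, -0.1, 0, 0, 0])

```text
time_s: 60.4
eef_pos: [0.5374, 0.0008, 0.0836]
tool_rot: [98.3, 89.0, -172.0]
contact_force: [-9.6, 0.3, 5.4]
finger_gap: 0.028
```

Emit:
drive_tool(motion=[0, 0, 0, 0, 0, 0, 0, 0, 0, 0, 0, 0, 0, 0, 0, 0, 0, 0, 0, 0, 0, 0, 0, 0, 0, 0, 0, 0, 0, 0, 0, 0, 0.6, 0, 0, 0, 0, 0, 2, 0, 0, 0, 0, 0, 3.5, 0, 0, 0], jaw=0)

```text
time_s: 61.2
eef_pos: [0.5365, 0.0009, 0.171]
tool_rot: [96.5, 88.8, -173.8]
contact_force: [0.8, -0.2, -0.7]
finger_gap: 0.0426
```

Emit:
drive_tool(motion=[0, 0, 1.5, 0, 0, 0, -1, 1, 3, 0, 0, 0, -2, 2.5, 3, 0, 0, 0, -3, 4, 3, 0, 0, 0, -3, 6, 3, 0, 0, 0, -3, 7, 3, 0, 0, 0, -3, 8, 3, 0, 0, 0, -3, 8, 3, 0, 0, 0])

```text
time_s: 62.0
eef_pos: [0.4616, 0.2037, 0.2461]
tool_rot: [92.8, 88.8, -177.3]
contact_force: [0.5, 0.6, -0.0]
finger_gap: 0.0423
```

```bash
python3 - <<'E'
from h import *
info()
snap("26")
im=cv2.imread("pics/scene_26.png");cv2.imwrite("pics/scene_26z.png",cv2.resize(im[150:300,130:450],None,fx=2.5,fy=2.5,interpolation=cv2.INTER_CUBIC))
cv2.imwrite("pics/scene_26y.png",cv2.resize(im[200:290,250:350],None,fx=6,fy=6,interpolation=cv2.INTER_CUBIC))
im=cv2.imread("pics/top_26.png");cv2.imwrite("pics/top_26z.png",cv2.resize(im[110:270,150:490],None,fx=2.35,fy=2.35,interpolation=cv2.INTER_CUBIC))
E
```

```text
t 62.0 p [0.462 0.204 0.246] xax [-0.021 -0.001 -1.   ] zax [ 0.001  1.    -0.001] jawyaw 89.9 j [ 18.8  11.8  92.3   0.3  77.  -71.3] F [ 0.5  0.6 -0. ] gap 0.042
```

View pics/scene_26z.png

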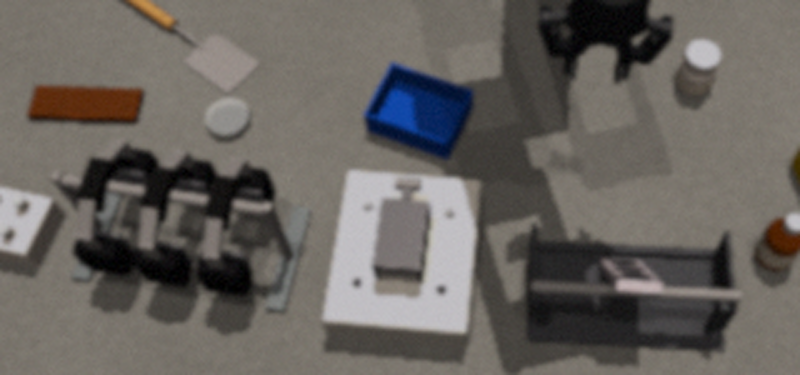

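View pics/scene_26y.png

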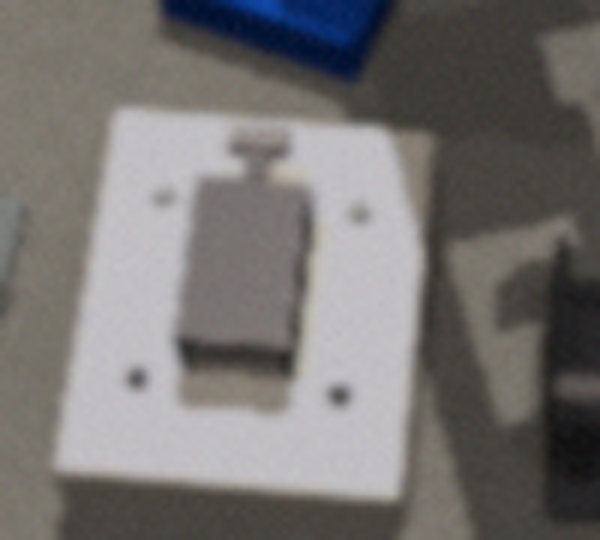

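View pics/top_26z.png

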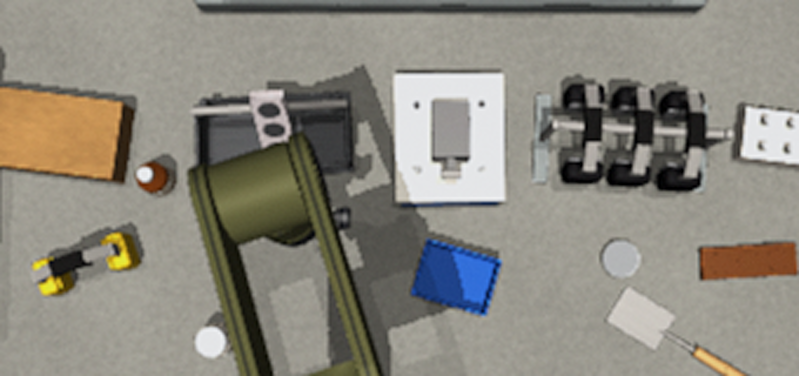

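```bash
python3 - <<'E'
from h import *
a0=np.arctan2(.038,-.108);r=np.hypot(.038,.108)
for th in(0,.06,.12): 
    X=[.655+r*np.cos(a0-th),.0015,.064+r*np.sin(a0-th)];print(th,np.round(proj("scene",X),1),np.round(proj("top",X),1))
for n,(x0,x1,y0,y1) in(("scene",(284,303,217,229)),("top",(331,353,172,192))):
    a=cv2.imread(f"pics/{n}0.png",0);b=cv2.imread(f"pics/{n}_26.png",0)
    t=a[y0:y1,x0:x1];w=b[y0-6:y1+6,x0-6:x1+6]
    R=cv2.matchTemplate(cv2.resize(w,None,fx=4,fy=4,interpolation=cv2.INTER_CUBIC),cv2.resize(t,None,fx=4,fy=4,interpolation=cv2.INTER_CUBIC),cv2.TM_CCOEFF_NORMED)
    _,v,_,l=cv2.minMaxLoc(R);print(n,v,(np.array(l)/4-6))
E
```

```text
0 [292.9 224.2] [341.1 182.4]
0.06 [292.7 224. ] [341.1 181.5]
0.12 [292.4 223.9] [341.2 180.5]
scene 0.9951522350311279 [-0.25  0.  ]
top 0.9576429128646851 [ 0.  -0.5]
```

```bash
python3 - <<'E'
from h import *
print(delta([.588,.0015,.135],Rt(90)))
E
```

```text
(array([ 5.07, -7.98, -4.43]), array([ 0.02, -0.16,  0.02]))
```

Emit:
drive_tool(motion=[0.6, -1, 0, 0, 0, 0, 1.7, -2.6, 0, 0, -0.1, 0, 2.8, -4.2, 0, 0, -0.16, 0, 3.9, -5.8, 0, 0, -0.16, 0, 5, -7.4, 0, 0, -0.16, 0, 5.07, -7.98, -1, 0, -0.16, 0, 5.07, -7.98, -2.5, 0, -0.16, 0, 5.07, -7.98, -4, 0, -0.16, 0], jaw=-1)

```text
time_s: 62.9
eef_pos: [0.5885, -0.0016, 0.1452]
tool_rot: [-151.0, 89.7, -61.4]
contact_force: [-0.0, 0.9, -0.3]
finger_gap: 0.0003
```

```bash
python3 - <<'E'
from h import *
info();print(delta([.588,.0015,.112],Rt(90)))
E
```

```text
t 62.9 p [ 0.588 -0.002  0.145] xax [ 0.002 -0.004 -1.   ] zax [ 0.007  1.    -0.004] jawyaw 89.6 j [ -4.1  22.9  91.5  -0.2  65.5 -93.6] F [-0.   0.9 -0.3] gap 0.0
(array([-0.02,  0.12, -1.33]), array([0.03, 0.02, 0.05]))
```

Emit:
drive_tool(motion=[0, 0.1, -0.4, 0, 0, 0, 0, 0.1, -0.8, 0, 0, 0, 0, 0.1, -1.1, 0, 0, 0, 0, 0.1, -1.25, 0, 0, 0, 0, 0.1, -1.35, 0, 0, 0, 0, 0.1, -1.4, 0, 0, 0, 0, 0.1, -1.44, 0, 0, 0, 0, 0.1, -1.44, 0, 0, 0])

```text
time_s: 63.7
eef_pos: [0.5886, 0.0011, 0.11]
tool_rot: [-143.0, 89.7, -53.3]
contact_force: [-2.0, -0.1, 4.2]
finger_gap: -0.0004
```

Emit:
drive_tool(motion=[0, 0, -0.05, 0, 0, 0, 0, 0, -0.1, 0, 0, 0, 0, 0, -0.15, 0, 0, 0, 0, 0, -0.15, 0, 0, 0, 0, 0, -0.15, 0, 0, 0, 0, 0, -0.15, 0, 0, 0, 0, 0, -0.15, 0, 0, 0, 0, 0, -0.15, 0, 0, 0])

```text
time_s: 64.5
eef_pos: [0.5886, 0.0011, 0.1098]
tool_rot: [-131.0, 89.6, -41.4]
contact_force: [-7.3, -0.6, 20.1]
finger_gap: -0.0004
```

Emit:
drive_tool(motion=[0, 0, 0.5, 0, 0, 0, 0, 0, 1.5, 0, 0, 0, 0, 0, 3, 0, 0, 0, -0.8, 0, 5, 0, 0, 0, -2.5, 0, 6, 0, 0, 0, -4, 0, 6, 0, 0, 0, -5, 0, 6, 0, 0, 0, -5, 0, 6, 0, 0, 0])

```text
time_s: 65.3
eef_pos: [0.46, 0.0014, 0.2604]
tool_rot: [-133.8, 89.6, -44.2]
contact_force: [0.9, 0.2, 0.0]
finger_gap: 0.0002
```

```bash
python3 - <<'E'
from h import *
info()
snap("27")
im=cv2.imread("pics/scene_27.png");cv2.imwrite("pics/scene_27z.png",cv2.resize(im[130:300,130:450],None,fx=2.5,fy=2.5,interpolation=cv2.INTER_CUBIC))
im=cv2.imread("pics/top_27.png");cv2.imwrite("pics/top_27z.png",cv2.resize(im[110:290,150:490],None,fx=2.35,fy=2.35,interpolation=cv2.INTER_CUBIC))
E
```

```text
t 65.3 p [0.46  0.001 0.26 ] xax [ 0.005 -0.004 -1.   ] zax [ 0.006  1.    -0.004] jawyaw 89.7 j [ -4.9   6.8  96.6  -0.2  76.4 -94.5] F [0.9 0.2 0. ] gap 0.0
```

View pics/scene_27z.png

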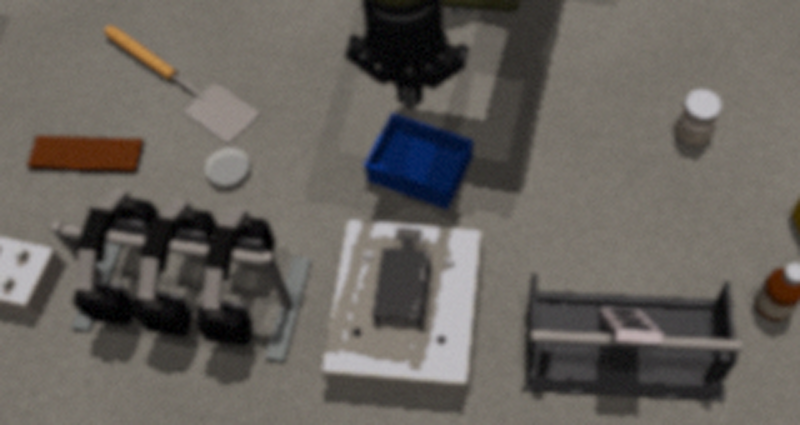

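View pics/top_27z.png

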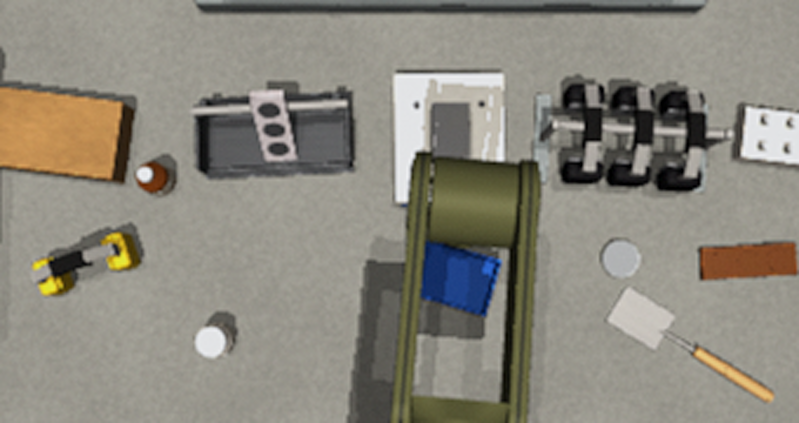

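The last pictures show three muffs on the bar, the plate in the rest, the hood shut and the robot clear of everything. Handing in.

```bash
python3 -c "
from rig import *
print(hand_in()); print(read_state()['time_s'])"
```

```text
the job is handed in; nothing more can be done
None
the job is handed in; nothing more can be done
```

The job is done and handed in at about 65 s of the 210 s allowed. The hand-in reported no verdict, so what follows rests on my own checks.

- **Ear defenders:** All three black pairs hang square over the rack bar, one cup on each side. One of them had shifted a few centimetres while I worked on the plate, so I located it again before gripping it.
- **Plate:** Only one aluminium plate was there. It leans in the rest with its short edge inside the lip and its middle about 75 mm up. I gripped it twice because the wrist could not reach the leaning angle from the first grip.
- **Toggle:** I raised the hood to about 1.5 rad, and the toggle went over until the push force rose to 15 N against its stop. The picture showed it leaning to the on side.
- **Hood:** It is shut again. The pictures alone could not settle the last few hundredths of a radian, so I pressed on its top. It was solid at 110 mm, rising to 20 N with no movement, which matches fully shut. The toggle cannot be seen under the hood, so its last sighting is from before I shut it.
- **Disagreements:** The hood's grip pin sat about 10 mm from where the arm's position put it, so it seems to have slipped a little in the fingers. Forces reached about 17 N while I was swinging the hood.
- **Other things on the bench:** The bottle, dish, tub, jar, spatula and both look-alikes appear unmoved, and the robot ended clear of everything.

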